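# Restock the reagent rack and reset its control unit

## Robot

A 7-joint arm with a two-finger parallel gripper is mounted at the origin on the work surface. World frame = base frame: x ahead of the robot, y to its left, z up, the work surface at z = 0. Lengths are in mm, angles in rad, forces in N, time in s.
With the tool pointing down it reaches from about 425 to 950 mm from the base axis. Payload 16.7 kg.
Tool frame: the origin (TCP) lies between the finger pads; the fingertips stand 19 mm ahead of it and the grasp point (between the pads) is the TCP; z points along the fingers, y is the direction in which the jaws open and shut (so a half turn about z gives the same grasp; the last joint's range is limited). The gripper opens to 94 mm and grips with 3 to 60 N. Pads are 16 mm wide; open, the fingers measure 119 mm over their backs; the gripper's body (75 mm by 177 mm) begins 78 mm behind the grasp point.
Start: joints at [1.063, 0.426, 0.074, 1.606, -0.034, 1.111, -0.067], TCP at [236.362, -632.225, 224.467] pointing down, gripper open.
Joint ranges: [-2.85, 2.85], [-0.5, 2.14], [-1.23, 1.37], [0.21, 2.46], [-1.02, 4.16], [0.16, 2.05], [-2.73, 2.73]. Speed limits (rad/s): [1.89, 1.89, 2.39, 2.39, 3.01, 3.01, 3.01].

## Interface

Orientations are given as a unit quaternion [w, x, y, z].
In Python, from rig import telemetry, vision, hand_in gives the robot as it stands. The module is installed in compiled form; this text tells all that it offers.
- The arm moves only by the tool send_rows, never from a script. Its arguments are lists of equal length, an entry for each row: "offset": the shift along the tool's x, y, z in cm, a list of three; "delta_rot": the turn, a rotation vector about the tool's x, y, z in rad, a list of three; "claw": the opening, from 0 (shut) to 1 (fully open). A call has 1 to 5 rows; each row is the pose to reach, as a shift and turn from the pose measured when the call began, along the tool's axes at that moment; what a row does not reach only later rows make up. A row lasts 1/10 s, in which the tool goes at most 50 mm and 8.59 degrees, less where a joint would pass 70% of its speed; a pose out of reach is approached as far as the arm can. A call with a gripper value outside its range is refused whole. The fingers move at their own pace and stop on an object; "squeeze" is the grip in N (left out, the last holds). Time passes only in rows, so rows that repeat a pose let the fingers close. It gives the time, the measured TCP pose, the force and the opening at its end, in the units of the state.
- telemetry.sense(): the state, without advancing time (a new reading comes with each control period).
- vision.capture(name): name is "side" or "top" or "wrist"; returns (picture, depth): 480x640x3 uint8, red, green, blue; 480x640 float32, mm along the optical axis (not along the pixel's ray), 0 where there is no reading.
- vision.camera_params(name): a dict with "mtx" (3x3 intrinsics, pixels), "R" (3x3) and "t" (3): a world point X has camera coordinates R X + t. Camera axes: x right, y down, z forward; pixel columns grow to the right and rows downward; lengths in mm; the calibration is good to about 2 mm. A picture is of the moment at which its call begins: read the wrist's pose just before it. camera_params takes no time and is no camera call; for the wrist camera it gives the pose at the moment of the call.
- hand_in(): hands the job in, once; it reports no verdict.
The state is a dict: "t": time; "joint_pos": joint angles; "qd": joint speeds; "tau": joint torques, N m; "ee_pos": TCP position; "orientation": TCP orientation; "contact_force": force on the tool from outside, world axes, zero at the start; "moment": the same for the moment, N m; "grip_width": opening from 0.0 (shut) to 1.0 (fully open).
Only numpy, scipy, OpenCV 4.12 (cv2) and the standard library are available. Lean on these libraries where they do the work, as an engineer would, in place of code of your own. Each camera call takes 0.05 s, during which the arm holds its last target. There are 200 camera calls.

## Task

Put a spare blue-capped bottle upright in every empty well of the white reagent rack, leaving the bottles that are already in it and the amber bottle where they are. Only when the rack is full, lift the blue cover off the control unit's window, take the orange reset key from its stand, slide its tip over the black plate in the window until it drops into the hidden hole, and press the pin in there fully down. Then put the key back in its stand, fully home, and lay the cover squarely over the window again, flat.

Things in the scene. Friction and masses are not known exactly. Their poses are not given: they have to be found in the camera images.
- rack: White fixed rack, 132 (its x) x 260 (its y) x 50 mm high, 6 open square wells in 2 rows of 3. Each well is 48 x 48 mm inside, its floor 8 mm above the bench; pitch 60 mm along the rack's x, 84 mm along its y; walls 12 mm thick between wells along x, 36 mm along y. Origin: centre of the underside. Place and yaw differ from run to run.
- well1 (a point): Centre of the floor of well 1 of the rack (at -30, -84 mm in the rack's x, y); axes as the rack's. An upright bottle that stands in the well has its origin here within 3 mm.
- well2 (a point): Centre of the floor of well 2 of the rack (at -30, 0 mm in the rack's x, y); axes as the rack's. An upright bottle that stands in the well has its origin here within 3 mm.
- well3 (a point): Centre of the floor of well 3 of the rack (at -30, 84 mm in the rack's x, y); axes as the rack's. An upright bottle that stands in the well has its origin here within 3 mm.
- well4 (a point): Centre of the floor of well 4 of the rack (at 30, -84 mm in the rack's x, y); axes as the rack's. An upright bottle that stands in the well has its origin here within 3 mm.
- well5 (a point): Centre of the floor of well 5 of the rack (at 30, 0 mm in the rack's x, y); axes as the rack's. An upright bottle that stands in the well has its origin here within 3 mm.
- well6 (a point): Centre of the floor of well 6 of the rack (at 30, 84 mm in the rack's x, y); axes as the rack's. An upright bottle that stands in the well has its origin here within 3 mm.
- fitted1: Reagent bottle already standing in well 1, if present (some are absent, and their wells are then empty). Straight round bottle, 42 mm in diameter over its whole height, 90 mm high, clear glass with a white label and a blue cap (the top 22 mm), 120 g, weight low down. Origin: centre of its underside, z up.
- fitted2: Reagent bottle already standing in well 2, if present (some are absent, and their wells are then empty). Straight round bottle, 42 mm in diameter over its whole height, 90 mm high, clear glass with a white label and a blue cap (the top 22 mm), 120 g, weight low down. Origin: centre of its underside, z up.
- fitted3: Reagent bottle already standing in well 3, if present (some are absent, and their wells are then empty). Straight round bottle, 42 mm in diameter over its whole height, 90 mm high, clear glass with a white label and a blue cap (the top 22 mm), 120 g, weight low down. Origin: centre of its underside, z up.
- fitted4: Reagent bottle already standing in well 4, if present (some are absent, and their wells are then empty). Straight round bottle, 42 mm in diameter over its whole height, 90 mm high, clear glass with a white label and a blue cap (the top 22 mm), 120 g, weight low down. Origin: centre of its underside, z up.
- fitted5: Reagent bottle already standing in well 5, if present (some are absent, and their wells are then empty). Straight round bottle, 42 mm in diameter over its whole height, 90 mm high, clear glass with a white label and a blue cap (the top 22 mm), 120 g, weight low down. Origin: centre of its underside, z up.
- fitted6: Reagent bottle already standing in well 6, if present (some are absent, and their wells are then empty). Straight round bottle, 42 mm in diameter over its whole height, 90 mm high, clear glass with a white label and a blue cap (the top 22 mm), 120 g, weight low down. Origin: centre of its underside, z up.
- spare1: Spare reagent bottle, the same in size and look as the fitted ones (42 mm diameter, 90 mm high, blue cap, about 120 g), standing on the bench to the right of the rack; there are always four. Origin: centre of its underside, z up.
- spare2: Spare reagent bottle, the same in size and look as the fitted ones (42 mm diameter, 90 mm high, blue cap, about 120 g), standing on the bench to the right of the rack; there are always four. Origin: centre of its underside, z up.
- spare3: Spare reagent bottle, the same in size and look as the fitted ones (42 mm diameter, 90 mm high, blue cap, about 120 g), standing on the bench to the right of the rack; there are always four. Origin: centre of its underside, z up.
- spare4: Spare reagent bottle, the same in size and look as the fitted ones (42 mm diameter, 90 mm high, blue cap, about 120 g), standing on the bench to the right of the rack; there are always four. Origin: centre of its underside, z up.
- amber: Bystander among the spares: amber glass bottle with a yellow label and a white cap, same size (42 mm diameter, 90 mm high, 120 g). Not to be used. Origin: centre of its underside.
- cover: Loose cover that lies on the unit's white top and hides the window: blue plate 64 (its x) x 104 (its y) x 5 mm with a black grip bar 16 (x) x 50 (y) mm in the middle, standing 24 mm above the plate; 150 g. Origin: centre of its underside. Laid squarely over the window its axes are along the unit's (either way round). It may be laid on the bench or on the unit's top meanwhile.
- unit: Control unit of the rack, fixed: white box 150 (its x) x 260 (its y) mm, top 54 mm above the bench, with a grey raised strip along the +x side (x 77 to 123 mm, 89 mm high). Origin: centre of the white box's underside. A small flag in the strip turns from red to green as the pin goes down. In the middle of the white top is the window.
- window (a point): Centre of the window in the unit's white top, on the surface of the flat black plate that shows in it, 50 mm above the bench and 4 mm below the white top; axes as the unit's. The window is 44 mm (x) by 84 mm (y). One hidden black square hole, 16 x 16 mm, sides along x and y, is in the plate, its centre anywhere within 10 mm in x and 28 mm in y of this point.
- pin (a joint): Travel of the black reset pin inside the hidden hole, m: 0 up (at the start), 0.008 fully down. It takes about 2.5 N to push, has no spring and stays where it is left. Its head is 9 mm below the plate's surface when up, 17 mm when fully down. The hole is too narrow for fingers.
- socket (a point): Centre of the mouth of the key stand's socket. The stand is fixed: a square foot 70 x 70 x 6 mm with an upright aluminium post 36 x 36 mm in its middle, 58 mm high; the socket in the post's top is 16 x 16 mm and 52 mm deep, sides along this point's x and y (its yaw is the stand's).
- key: Reset key, about 80 g, 108 mm long: upright steel shaft 8 mm in diameter, 50 mm long, under an orange handle 26 x 26 x 58 mm (sides along the key's x and y). Origin: centre of the shaft's flat tip; z points up to the handle (z 50 to 108 mm). In the stand the handle rests on the post: origin 50 mm below point socket. The shaft has 4 mm of play each side in socket and in hole.

How it is judged (in metres and radians):
On the way, in this order (a step that is already met when the one before it is completed fails the run):
1. every well of the rack holds a bottle, upright on the well's floor (((horizontal distance between fitted1 and well1 below 0.014 m and z of fitted1 in the frame of well1 below 0.006 m and angle between fitted1's own z axis and vertical below 0.2 rad and linear speed of fitted1 below 0.03 m/s) or (horizontal distance between spare1 and well1 below 0.014 m and z of spare1 in the frame of well1 below 0.006 m and angle between spare1's own z axis and vertical below 0.2 rad and linear speed of spare1 below 0.03 m/s) or (horizontal distance between spare2 and well1 below 0.014 m and z of spare2 in the frame of well1 below 0.006 m and angle between spare2's own z axis and vertical below 0.2 rad and linear speed of spare2 below 0.03 m/s) or (horizontal distance between spare3 and well1 below 0.014 m and z of spare3 in the frame of well1 below 0.006 m and angle between spare3's own z axis and vertical below 0.2 rad and linear speed of spare3 below 0.03 m/s) or (horizontal distance between spare4 and well1 below 0.014 m and z of spare4 in the frame of well1 below 0.006 m and angle between spare4's own z axis and vertical below 0.2 rad and linear speed of spare4 below 0.03 m/s)) and ((horizontal distance between fitted2 and well2 below 0.014 m and z of fitted2 in the frame of well2 below 0.006 m and angle between fitted2's own z axis and vertical below 0.2 rad and linear speed of fitted2 below 0.03 m/s) or (horizontal distance between spare1 and well2 below 0.014 m and z of spare1 in the frame of well2 below 0.006 m and angle between spare1's own z axis and vertical below 0.2 rad and linear speed of spare1 below 0.03 m/s) or (horizontal distance between spare2 and well2 below 0.014 m and z of spare2 in the frame of well2 below 0.006 m and angle between spare2's own z axis and vertical below 0.2 rad and linear speed of spare2 below 0.03 m/s) or (horizontal distance between spare3 and well2 below 0.014 m and z of spare3 in the frame of well2 below 0.006 m and angle between spare3's own z axis and vertical below 0.2 rad and linear speed of spare3 below 0.03 m/s) or (horizontal distance between spare4 and well2 below 0.014 m and z of spare4 in the frame of well2 below 0.006 m and angle between spare4's own z axis and vertical below 0.2 rad and linear speed of spare4 below 0.03 m/s)) and ((horizontal distance between fitted3 and well3 below 0.014 m and z of fitted3 in the frame of well3 below 0.006 m and angle between fitted3's own z axis and vertical below 0.2 rad and linear speed of fitted3 below 0.03 m/s) or (horizontal distance between spare1 and well3 below 0.014 m and z of spare1 in the frame of well3 below 0.006 m and angle between spare1's own z axis and vertical below 0.2 rad and linear speed of spare1 below 0.03 m/s) or (horizontal distance between spare2 and well3 below 0.014 m and z of spare2 in the frame of well3 below 0.006 m and angle between spare2's own z axis and vertical below 0.2 rad and linear speed of spare2 below 0.03 m/s) or (horizontal distance between spare3 and well3 below 0.014 m and z of spare3 in the frame of well3 below 0.006 m and angle between spare3's own z axis and vertical below 0.2 rad and linear speed of spare3 below 0.03 m/s) or (horizontal distance between spare4 and well3 below 0.014 m and z of spare4 in the frame of well3 below 0.006 m and angle between spare4's own z axis and vertical below 0.2 rad and linear speed of spare4 below 0.03 m/s)) and ((horizontal distance between fitted4 and well4 below 0.014 m and z of fitted4 in the frame of well4 below 0.006 m and angle between fitted4's own z axis and vertical below 0.2 rad and linear speed of fitted4 below 0.03 m/s) or (horizontal distance between spare1 and well4 below 0.014 m and z of spare1 in the frame of well4 below 0.006 m and angle between spare1's own z axis and vertical below 0.2 rad and linear speed of spare1 below 0.03 m/s) or (horizontal distance between spare2 and well4 below 0.014 m and z of spare2 in the frame of well4 below 0.006 m and angle between spare2's own z axis and vertical below 0.2 rad and linear speed of spare2 below 0.03 m/s) or (horizontal distance between spare3 and well4 below 0.014 m and z of spare3 in the frame of well4 below 0.006 m and angle between spare3's own z axis and vertical below 0.2 rad and linear speed of spare3 below 0.03 m/s) or (horizontal distance between spare4 and well4 below 0.014 m and z of spare4 in the frame of well4 below 0.006 m and angle between spare4's own z axis and vertical below 0.2 rad and linear speed of spare4 below 0.03 m/s)) and ((horizontal distance between fitted5 and well5 below 0.014 m and z of fitted5 in the frame of well5 below 0.006 m and angle between fitted5's own z axis and vertical below 0.2 rad and linear speed of fitted5 below 0.03 m/s) or (horizontal distance between spare1 and well5 below 0.014 m and z of spare1 in the frame of well5 below 0.006 m and angle between spare1's own z axis and vertical below 0.2 rad and linear speed of spare1 below 0.03 m/s) or (horizontal distance between spare2 and well5 below 0.014 m and z of spare2 in the frame of well5 below 0.006 m and angle between spare2's own z axis and vertical below 0.2 rad and linear speed of spare2 below 0.03 m/s) or (horizontal distance between spare3 and well5 below 0.014 m and z of spare3 in the frame of well5 below 0.006 m and angle between spare3's own z axis and vertical below 0.2 rad and linear speed of spare3 below 0.03 m/s) or (horizontal distance between spare4 and well5 below 0.014 m and z of spare4 in the frame of well5 below 0.006 m and angle between spare4's own z axis and vertical below 0.2 rad and linear speed of spare4 below 0.03 m/s)) and ((horizontal distance between fitted6 and well6 below 0.014 m and z of fitted6 in the frame of well6 below 0.006 m and angle between fitted6's own z axis and vertical below 0.2 rad and linear speed of fitted6 below 0.03 m/s) or (horizontal distance between spare1 and well6 below 0.014 m and z of spare1 in the frame of well6 below 0.006 m and angle between spare1's own z axis and vertical below 0.2 rad and linear speed of spare1 below 0.03 m/s) or (horizontal distance between spare2 and well6 below 0.014 m and z of spare2 in the frame of well6 below 0.006 m and angle between spare2's own z axis and vertical below 0.2 rad and linear speed of spare2 below 0.03 m/s) or (horizontal distance between spare3 and well6 below 0.014 m and z of spare3 in the frame of well6 below 0.006 m and angle between spare3's own z axis and vertical below 0.2 rad and linear speed of spare3 below 0.03 m/s) or (horizontal distance between spare4 and well6 below 0.014 m and z of spare4 in the frame of well6 below 0.006 m and angle between spare4's own z axis and vertical below 0.2 rad and linear speed of spare4 below 0.03 m/s))), for 0.3 s.
2. the key's tip is in the hole and the reset pin is pressed down (more than 6 of its 8 mm) (value of joint pin above 0.006 m and z of key in the frame of unit below 0.042 m), for 0.1 s.
At the end, for the whole second after the job is handed in: Every well holds a blue-capped bottle at rest, upright (0.2 rad), within 14 mm of its centre, 6 mm of its floor; pin down over 6 mm; key in socket within 7 mm, upright (0.12 rad), tip 45 mm below mouth; cover flat over the window within 9 mm, 0.12 rad; amber bottle within 50 mm of its start (all of step 1 and value of joint pin above 0.006 m and horizontal distance between key and socket below 0.007 m and z of key in the frame of socket below -0.045 m and angle between key's own z axis and vertical below 0.12 rad and linear speed of each of key, cover below 0.02 m/s and distance of amber from where it was at the start of the episode below 0.05 m and horizontal distance between cover and window below 0.009 m and z of cover in the frame of window below 0.007 m and angle between the y axis of cover and the y axis of window, either way round below 0.12 rad and angle between cover's own z axis and vertical below 0.06 rad); the robot touches nothing.
It fails at once if a bottle already in the rack is taken out (moved more than 30 mm) (distance of any of fitted1, fitted2, fitted3, fitted4, fitted5, fitted6 from where it was at the start of the episode above 0.03 m).
It fails at once if the amber bottle is knocked over (angle between amber's own z axis and vertical above 0.6 rad).
Of fitted1, fitted2, fitted3, fitted4, fitted5, fitted6 only 2 to 4 are there at a start; the rules pass over those that are not, and their reading is None.
At some moment in a run one of spare1, spare2, spare3, spare4 may be knocked a few centimetres aside while the robot is not near it.
It also fails if it takes over 210 s, if anything falls off the work surface, if the arm or the gripper's body presses on something with over 40 N, if the wrist force passes 120 N, or if a joint passes its speed limit or range.

## Working session

There is one attempt and no reset: what is moved stays moved. The work goes in short steps, Python scripts to look and compute and a tool call to move; the robot and the scene stay as the last step left them, time stands still between calls to the robot, and variables do not carry over. Pictures are saved under pics/ and viewed, about 12 in all and at most 16, crops included, and the job is handed in when it is done.

Besides the shell and the picture viewer there is one more tool, called after "Request:" as name(argument=value, ...), one argument or row to a line, values as JSON. send_rows: Moves the arm, as the interface text tells. Its arguments: {"type":"object","properties":{"offset":{"type":"array","items":{"type":"array","items":{"type":"number"}}},"delta_rot":{"type":"array","items":{"type":"array","items":{"type":"number"}}},"claw":{"type":"array","items":{"type":"number"}},"squeeze":{"type":"number"}},"required":["offset","delta_rot","claw"]}

```bash
mkdir -p pics; cat > h.py <<'E'
import numpy as np, cv2
from rig import telemetry, vision
from scipy.spatial.transform import Rotation as Ro
def cap(n):
    p=vision.camera_params(n); rgb,d=vision.capture(n); return rgb,d,p
def save(rgb,f): cv2.imwrite('pics/'+f,rgb[...,::-1])
def world(d,p):
    v,u=np.indices(d.shape); K=np.array(p['mtx']); R=np.array(p['R']); t=np.array(p['t']).ravel()
    c=np.stack([(u-K[0,2])/K[0,0]*d,(v-K[1,2])/K[1,1]*d,d],-1)
    return (c-t)@R
def ray(uv,z,p):
    K=np.array(p['mtx']); R=np.array(p['R']); t=np.array(p['t']).ravel()
    o=-R.T@t; q=R.T@np.linalg.inv(K)@np.array([uv[0],uv[1],1.]); return o+q*(z-o[2])/q[2]
def proj(X,p):
    K=np.array(p['mtx']); c=np.array(p['R'])@np.array(X)+np.array(p['t']).ravel(); c=K@c; return c[:2]/c[2]
def rotT():
    s=telemetry.sense(); q=s['orientation']; return s,Ro.from_quat([q[1],q[2],q[3],q[0]]).as_matrix()
def go(X,yaw=None):
    "print offset (cm, tool axes) to world X with tool down and jaw (tool y) dir at yaw; rotvec"
    s,T=rotT(); print('t',round(s['t'],2),'pos',np.round(s['ee_pos'],1),'jawyaw',round(np.arctan2(T[1,1],T[0,1]),4),'tilt',np.round(T[:2,2],4),'F',np.round(s['contact_force'],1),'grip',round(s['grip_width'],3))
    print('off',np.round(T.T@(np.array(X)-s['ee_pos'])/10,2))
    if yaw is not None:
        c=[]
        for k in (0,np.pi):
            y=np.array([np.cos(yaw+k),np.sin(yaw+k),0]); z=np.array([0,0,-1.]); 
            c.append(Ro.from_matrix(T.T@np.stack([np.cross(y,z),y,z],1)).as_rotvec())
        print('rot',[np.round(r,3) for r in c],'j7',round(s['joint_pos'][6],2))
E
python3 - <<'E'
from h import *
go([236,-632,224],0)
s=telemetry.sense();print(s)
for n in('side','top','wrist'):
    r,d,p=cap(n); save(r,n+'0.png'); np.savez(n+'0.npz',r=r,d=d,**p); print(n,-np.array(p['R']).T@np.array(p['t']).ravel(),np.array(p['R'])[2],p['mtx'][0][0],(d==0).mean())
E
```

```text
t 0.0 pos [ 236.2 -631.9  223.8] jawyaw -1.2131 tilt [-0.0005  0.0012] F [-0.5  0.3  0.1] grip 1.0
off [-0.02  0.   -0.02]
rot [array([-1.000e-03, -1.000e-03, -1.213e+00]), array([-1.000e-03,  1.000e-03,  1.929e+00])] j7 -0.07
{'t': 0.0, 'joint_pos': array([ 1.06352692,  0.42674289,  0.07384854,  1.60661032, -0.03409334,
        1.11079947, -0.06709674]), 'qd': array([-1.74125799e-03, -2.03033757e-06,  1.35967155e-03, -3.05823598e-04,
        6.05312064e-04,  1.12494304e-03, -1.10333573e-03]), 'tau': array([-2.85332928e-03, -9.35822439e+01,  3.66465501e+00, -4.54180884e+01,
       -4.90524655e-02,  2.03778577e-02,  1.28355969e-04]), 'ee_pos': array([ 236.20003155, -631.8774981 ,  223.76680996]), 'orientation': array([-6.28927705e-04,  9.84044626e-01,  1.77920632e-01, -1.65567332e-04]), 'contact_force': array([-0.48511935,  0.30686182,  0.12357219]), 'moment': array([ 0.05103293, -0.00561079,  0.00438469]), 'grip_width': 1.000106214590502}
side [312.48422633 741.25068665 993.42787437] [ 0.17797035 -0.6027876  -0.77780053] 621.602568298491 0.003948567708333333
top [ 454.46001431   13.08507428 1010.62822679] [ 0.09256172  0.00721566 -0.9956808 ] 454.0726459702797 0.0040071614583333335
wrist [ 309.2681535  -604.50878454  384.55957813] [-0.25613693 -0.0944635  -0.96201379] 343.21293067948966 0.0040885416666666665
```

View pics/top0.png

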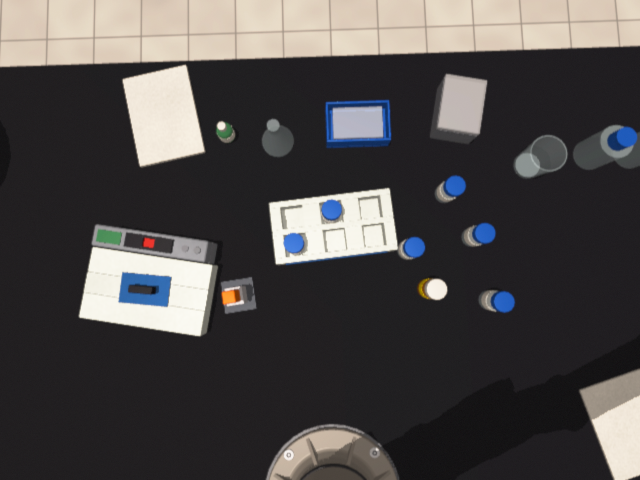

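View pics/side0.png

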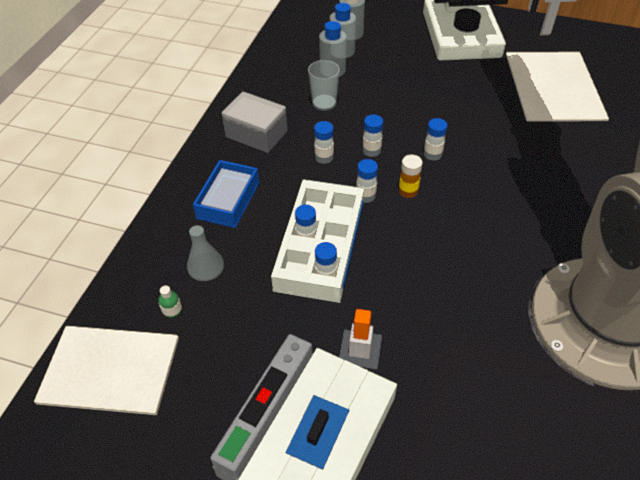

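The top view (up = +x, left = +y) shows bottles in two wells, at px (332,210) and (293,243). The other four wells are empty. Four blue spares are at (455,187), (483,234), (412,248) and (503,301), and the amber bottle is at (435,289). The unit and its cover are at (147,289), and the key is in its stand at (232,297). The side view agrees.

```bash
cat > m.py <<'E'
from h import *
import sys
def blobs(mask,amin=30):
    n,l,s,c=cv2.connectedComponentsWithStats(mask.astype(np.uint8)); return [(l==i,s[i],c[i]) for i in range(1,n) if s[i][4]>=amin]
def blue(r):
    h=cv2.cvtColor(r,cv2.COLOR_RGB2HSV); return (h[...,0]>100)&(h[...,0]<125)&(h[...,1]>150)&(h[...,2]>60)
def caps(r,d,p):
    W=world(d,p); out=[]
    for m,s,c in blobs(blue(r)&(W[...,2]>84)&(W[...,2]<97),15):
        z=np.median(W[m][:,2]); (u,v),rad=cv2.minEnclosingCircle(np.argwhere(m)[:,::-1].astype(np.float32))
        out.append((ray((u,v),90,p),W[m].mean(0),z,m.sum(),(round(u),round(v))))
    return out
E
python3 - <<'E'
from m import *
np.set_printoptions(precision=1,suppress=True)
for n in('top','side'):
    p=np.load(n+'0.npz'); r,d=p['r'],p['d']; W=world(d,p)
    print(n,'bench z',np.median(W[(W[...,2]<15)&(W[...,2]>-15)][:,2]))
    for a in caps(r,d,p): print('cap',a[0][:2],a[1],a[2],a[3],a[4])
    h=cv2.cvtColor(r,cv2.COLOR_RGB2HSV); white=(h[...,1]<60)&(h[...,2]>150)
    for nm,m in (('rack',white&(abs(W[...,2]-50)<6)),('unit',white&(abs(W[...,2]-54)<5)),('cov',blue(r)&(abs(W[...,2]-59)<6)),('bar',(h[...,2]<60)&(abs(W[...,2]-83)<8)),('key',(h[...,0]<20)&(h[...,1]>180)&(W[...,2]>105)),('foot',(abs(W[...,2]-6)<3)&(h[...,2]>50)),('post',(W[...,2]>54)&(W[...,2]<64)&(h[...,1]<40)),('strip',(abs(W[...,2]-89)<4)),('amb',white&(abs(W[...,2]-90)<5))):
        for mm,s,c in blobs(m,20):
            k=cv2.convexHull(np.argwhere(mm)[:,::-1].astype(np.float32)); z=np.median(W[mm][:,2])
            P=np.array([ray(q[0],z,p)[:2] for q in k],np.float32); (cx,cy),(w,hh),a=cv2.minAreaRect(P)
            print(nm,s[4],np.round(c),'c',round(cx,1),round(cy,1),'z',round(float(z),1),'size',round(w,1),round(hh,1),'ang',round(a,2))
E
```

```text
top bench z 0.03610885210390647
cap [ 639.  -271.6] [ 639.1 -271.6   90.1] 90.0759417626374 326 (455, 186)
cap [595.4  -7.7] [593.9  -7.3  95.9] 96.2800202261582 28 (327, 211)
cap [ 539.4 -325.7] [ 539.5 -325.5   90. ] 90.14934317482103 337 (484, 233)
cap [530.2  66.7] [527.6  67.4  96.1] 96.2339530615082 54 (292, 244)
cap [ 514.9 -181.9] [ 515.4 -181.9   89.9] 89.84934096115659 331 (414, 247)
cap [ 400.9 -355. ] [ 400.7 -355.    89.9] 90.07224996473028 357 (504, 302)
rack 30 [443. 194.] c 631.5 -259.5 z 48.4 size 36.7 11.9 ang 32.4
rack 4456 [333. 226.] c 568.3 -19.5 z 49.6 size 131.9 259.9 ang 5.38
rack 26 [470. 239.] c 533.4 -309.7 z 47.8 size 28.1 7.2 ang 19.26
rack 6788 [146. 292.] c 442.1 378.0 z 53.3 size 259.7 149.2 ang 79.8
unit 2799 [335. 227.] c 568.2 -19.5 z 50.4 size 131.7 259.7 ang 5.38
unit 7206 [146. 292.] c 442.1 378.0 z 53.4 size 259.6 149.2 ang 79.8
cov 1118 [145. 289.] c 446.4 378.2 z 58.6 size 100.7 59.2 ang 82.79
bar 196 [134. 240.] c 546.6 388.7 z 88.3 size 36.8 24.9 ang 80.22
bar 188 [163. 245.] c 535.9 328.8 z 88.1 size 35.2 24.6 ang 80.54
bar 151 [141. 289.]
[... 12872 characters left out ...]
88.3 size 39.8 44.9 ang 11.31
strip 188 [323. 128.] c 639.3 -267.9 z 88.5 size 39.8 40.1 ang 16.92
strip 233 [411. 162.] c 429.2 -218.9 z 88.2 size 41.2 42.9 ang 48.93
strip 219 [367. 167.] c 515.6 -175.9 z 88.4 size 39.7 44.8 ang 15.41
strip 52 [305. 220.] c 590.5 -2.4 z 88.3 size 40.5 19.5 ang 31.92
strip 41 [199. 241.] c 766.7 106.9 z 89.7 size 25.1 13.8 ang 39.74
strip 59 [324. 260.] c 529.1 80.0 z 89.3 size 39.4 16.3 ang 6.6
strip 236 [603. 319.] c 39.1 58.6 z 89.1 size 38.4 132.4 ang 56.57
strip 43 [361. 330.] c 425.5 205.3 z 88.8 size 26.6 8.8 ang 3.67
strip 900 [262. 396.] c 540.3 362.9 z 87.2 size 98.9 31.5 ang 79.79
amb 228 [412. 162.] c 428.8 -219.4 z 88.2 size 39.9 44.1 ang 41.15
```

```bash
python3 - <<'E'
from m import *
np.set_printoptions(precision=1,suppress=True)
p=np.load('wrist0.npz');print([(a[0][:2],a[1],a[4]) for a in caps(p['r'],p['d'],p)])
go([400.7,-353,200],np.radians(95.38))
E
```

```text
[]
t 0.15 pos [ 236.3 -631.9  223.9] jawyaw -1.213 tilt [-0.  0.] F [-0.1  0.2 -0.9] grip 1.0
off [ 25.2 -20.4   2.4]
rot [array([-0. , -0. , -2.9]), array([-0. ,  0. ,  0.3])] j7 -0.07
```

View pics/wrist0.png

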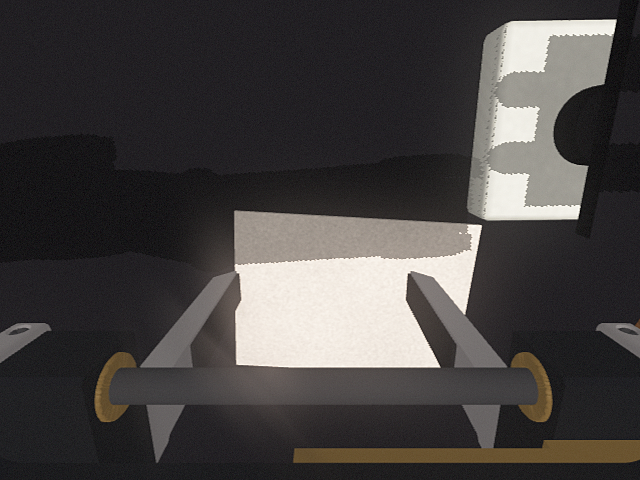

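Request:
send_rows(
  offset=[
    [3.9,-3.1,0],
    [7.8,-6.3,0],
    [11.6,-9.4,0],
    [15.5,-12.5,0],
    [19.4,-15.7,0],
  ],
  delta_rot=[
    [0,0,0.1],
    [0,0,0.2],
    [0,0,0.264],
    [0,0,0.264],
    [0,0,0.264],
  ],
  claw=[0.8,0.8,0.8,0.8,0.8],
  squeeze=20,
)

```text
t: 0.65
ee_pos: [363.4, -415.5, 224.1]
orientation: [-0.0, 0.999, 0.047, -0.0]
contact_force: [1.8, -0.9, 0.6]
grip_width: 0.802
```

```bash
python3 - <<'E'
from m import *
np.set_printoptions(precision=1,suppress=True)
go([400.7,-353,200],np.radians(95.38))
r,d,p=cap('wrist'); save(r,'w1.png')
for a in caps(r,d,p): print(a[0][:2],a[1],a[2],a[3],a[4])
E
```

```text
t 0.65 pos [ 363.4 -415.5  224.1] jawyaw -1.4772 tilt [-0.  0.] F [ 1.8 -0.9  0.6] grip 0.802
off [ 4.3 -5.9  2.4]
rot [array([0. , 0. , 3.1]), array([-0.,  0., -0.])] j7 -0.74
[ 509.5 -189.3] [ 507.5 -195.4   89.2] 89.80982574704007 550 (44, 18)
[ 529.6 -327.7] [ 523.3 -330.    89.8] 90.0200934947143 169 (228, 8)
[ 416.5 -362.6] [ 417.6 -363.9   89. ] 89.44474583993151 36 (266, 165)
```

Request:
send_rows(
  offset=[
    [2.2,-3.0,1.2],
    [4.3,-5.9,2.4],
    [4.3,-5.9,2.4],
    [4.3,-5.9,5.0],
    [4.3,-5.9,8.0],
  ],
  delta_rot=[
    [0,0,0],
    [0,0,0],
    [0,0,0],
    [0,0,0],
    [0,0,0],
  ],
  claw=[0.8,0.8,0.8,0.8,0.8],
)

```text
t: 1.2
ee_pos: [405.7, -345.8, 144.5]
orientation: [-0.001, 0.999, 0.051, 0.001]
contact_force: [0.6, -0.2, -1.0]
grip_width: 0.796
```

Request:
send_rows(
  offset=[
    [0,0,4.0],
    [0,0,7.6],
    [0,0,7.6],
    [0,0,7.6],
  ],
  delta_rot=[
    [0,0,0],
    [0,0,0],
    [0,0,0],
    [0,0,0],
  ],
  claw=[0.8,0.8,0.8,0.4],
)

```text
t: 1.6
ee_pos: [405.7, -346.0, 68.9]
orientation: [-0.001, 0.999, 0.05, 0.001]
contact_force: [-0.3, -0.3, 0.5]
grip_width: 0.751
```

Request:
send_rows(
  offset=[
    [0,0,0],
    [0,0,0],
    [0,0,0],
    [0,0,0],
    [0,0,0],
  ],
  delta_rot=[
    [0,0,0],
    [0,0,0],
    [0,0,0],
    [0,0,0],
    [0,0,0],
  ],
  claw=[0.35,0.3,0.3,0.3,0.3],
)

```text
t: 2.1
ee_pos: [406.1, -346.6, 69.7]
orientation: [-0.001, 0.999, 0.05, 0.002]
contact_force: [0.4, -1.5, 1.8]
grip_width: 0.456
```

```bash
python3 - <<'E'
from m import *
np.set_printoptions(precision=1,suppress=True)
go([400.7,-353,200],np.radians(95.38))
E
```

```text
t 2.1 pos [ 406.1 -346.6   69.7] jawyaw -1.47 tilt [0. 0.] F [ 0.4 -1.5  1.8] grip 0.456
off [ -0.6   0.6 -13. ]
rot [array([ 0. , -0. , -3.1]), array([-0., -0.,  0.])] j7 -0.9
```

Request:
send_rows(
  offset=[
    [0,0,0],
    [0,0,0],
    [-0.55,0,0],
    [-0.55,0,0],
    [-0.55,0,0],
  ],
  delta_rot=[
    [0,0,0],
    [0,0,0],
    [0,0,0.006],
    [0,0,0.006],
    [0,0,0.006],
  ],
  claw=[0.6,0.6,0.6,0.6,0.3],
)

```text
t: 2.6
ee_pos: [400.4, -347.1, 69.6]
orientation: [-0.001, 0.999, 0.047, 0.001]
contact_force: [0.3, -0.0, 0.5]
grip_width: 0.545
```

Request:
send_rows(
  offset=[
    [0,0,0],
    [0,0,0],
    [0,0,0],
    [0,0,-4],
    [0,0,-8],
  ],
  delta_rot=[
    [0,0,0],
    [0,0,0],
    [0,0,0],
    [0,0,0],
    [0,0,0],
  ],
  claw=[0.3,0.3,0.3,0.3,0.3],
)

```text
t: 3.1
ee_pos: [399.4, -346.5, 149.6]
orientation: [-0.002, 0.999, 0.047, 0.0]
contact_force: [0.3, -0.6, -1.1]
grip_width: 0.448
```

Request:
send_rows(
  offset=[
    [0,0,0],
    [0,0,0],
  ],
  delta_rot=[
    [0,0,0],
    [0,0,0],
  ],
  claw=[0.3,0.3],
)

```text
t: 3.3
ee_pos: [399.6, -346.5, 150.2]
orientation: [-0.001, 0.999, 0.047, 0.001]
contact_force: [-0.9, 0.7, -1.8]
grip_width: 0.447
```

```bash
python3 - <<'E'
from m import *
go([546.3,-105.9,170],np.radians(95.38))
for n in ('wrist','side','top'):
  r,d,p=cap(n); save(r,n+'2.png'); print(n)
  W=world(d,p)
  for m,s,c in blobs(blue(r)&(W[...,2]>80)&(W[...,2]<220),30):
    q=W[m]; zt=np.percentile(q[:,2],90); q=q[q[:,2]>zt-6]; print(np.round(q.mean(0),1), np.round((q.max(0)+q.min(0))/2,1),len(q),np.round(c))
go([546.3,-105.9,170],np.radians(95.38))
E
```

```text
t 3.3 pos [ 399.6 -346.5  150.2] jawyaw -1.4759 tilt [0.0016 0.0027] F [-0.9  0.7 -1.8] grip 0.447
off [ 16.88 -22.57  -1.89]
rot [array([ 3.000e-03, -4.000e-03, -3.141e+00]), array([-0.003, -0.002,  0.001])] j7 -0.89
wrist
[ 527.6 -334.4   88.3] [ 535.9 -327.4   87.8] 224 [321.  53.]
[ 504.4 -196.3   87.1] [ 507.2 -192.1   87.4] 347 [91. 70.]
[ 400.5 -346.5  171. ] [ 399.  -346.5  169.6] 5910 [323. 312.]
side
[ 718.6 -687.1  128.4] [ 719.2 -687.   128.6] 117 [342.  11.]
[ 718.4 -596.9  128.4] [ 718.4 -599.1  128.9] 134 [332.  30.]
[ 412.1 -334.2  167. ] [ 412.1 -335.   167.1] 26 [434. 102.]
[ 382.4 -338.6  167.1] [ 382.2 -337.8  167.3] 18 [449. 104.]
[ 540.3 -322.2   88.3] [ 540.4 -323.9   88.8] 190 [373. 122.]
[ 639.6 -268.    88.2] [ 640.1 -269.7   89. ] 195 [323. 129.]
[ 515.9 -178.4   88.2] [ 515.9 -179.9   88.9] 229 [367. 168.]
[596.1 -12.2  96.1] [596.7 -13.   96.5] 264 [305. 215.]
[530.2  66.8  96.2] [530.7  65.3  96.8] 303 [325. 253.]
top
[ 718.6 -600.7  130.4] [ 718.5 -601.   130.4] 332 [622. 138.]
[ 639.2 -271.8   90.1] [ 639.8 -272.4   90.3] 321 [455. 186.]
[596.4 -16.   97.9] [596.6 -15.7  98.2] 299 [331. 210.]
[ 539.5 -325.9   90.2] [ 539.4 -325.9   90.8] 327 [484. 233.]
[531.2  62.   97.7] [530.5  62.1  98.2] 289 [294. 243.]
[ 515.6 -182.1   90. ] [ 516.  -181.7   90.4] 324 [414. 247.]
t 3.45 pos [ 398.8 -346.   148.5] jawyaw -1.476 tilt [-0.0011  0.0045] F [-0.  -0.6 -0.6] grip 0.447
off [ 16.95 -22.52  -2.06]
rot [array([-1.000e-03, -7.000e-03, -3.141e+00]), array([-0.005,  0.001,  0.001])] j7 -0.89
```

View pics/wrist2.png

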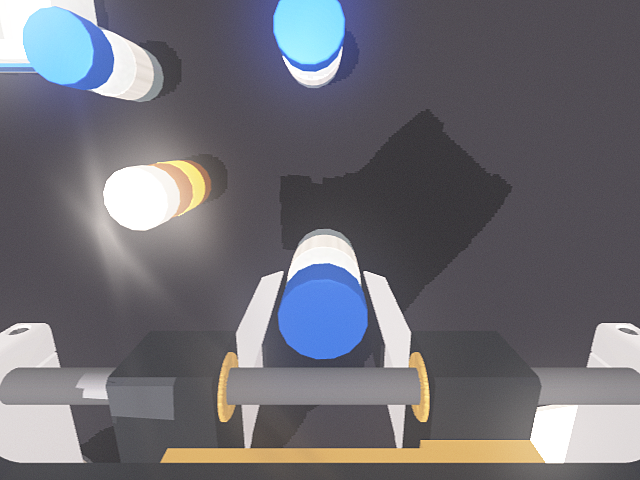

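Request:
send_rows(
  offset=[
    [0,0,-5.2],
    [0,0,-5.2],
    [2.0,-4.5,-5.2],
    [4.0,-9.0,-5.2],
    [6.0,-13.5,-5.2],
  ],
  delta_rot=[
    [0,0,0],
    [0,0,0],
    [0,0,0],
    [0,0,0],
    [0,0,0],
  ],
  claw=[0.3,0.3,0.3,0.3,0.3],
)

```text
t: 3.95
ee_pos: [445.7, -204.6, 200.1]
orientation: [-0.003, 0.999, 0.047, -0.001]
contact_force: [1.4, -1.3, -0.3]
grip_width: 0.445
```

Request:
send_rows(
  offset=[
    [2.0,-4.5,0],
    [4.3,-9.6,0],
    [4.3,-9.6,0],
    [4.3,-9.6,0],
  ],
  delta_rot=[
    [0,0,0],
    [0,0,0],
    [0,0,0],
    [0,0,0],
  ],
  claw=[0.3,0.3,0.3,0.3],
)

```text
t: 4.35
ee_pos: [479.6, -103.3, 199.6]
orientation: [-0.003, 0.999, 0.049, -0.002]
contact_force: [0.2, -1.1, -1.8]
grip_width: 0.446
```

```bash
cat >> m.py <<'E'
def state():
    s,T=rotT(); return np.array(s['ee_pos'])
def well(r,d,p,est):
    "hole rect in rack top near est xy"
    W=world(d,p); v,u=np.indices(d.shape); K=np.array(p['mtx']); R=np.array(p['R']); t=np.array(p['t']).ravel()
    q=np.stack([(u-K[0,2])/K[0,0],(v-K[1,2])/K[1,1],np.ones_like(d)],-1)@R; o=-R.T@t
    P=o+q*((50-o[2])/q[...,2])[...,None]
    near=(abs(P[...,0]-est[0])<33)&(abs(P[...,1]-est[1])<33)
    m=near&(W[...,2]<44)&(d>0)
    m=cv2.morphologyEx(m.astype(np.uint8),cv2.MORPH_OPEN,np.ones((3,3)))>0
    b=max(blobs(m,30),key=lambda b:b[1][4])[0]
    k=P[b][:,:2].astype(np.float32); return cv2.minAreaRect(cv2.convexHull(k))
def allwells(names=('wrist',),ests=()):
    for n in names:
        r,d,p=cap(n)
        for e in ests:
            try: (c,w,a)=well(r,d,p,e); print(n,e,'->',np.round(c,1),np.round(w,1),round(a,1))
            except Exception as ex: print(n,e,'none')
E
python3 - <<'E'
from m import *
go([546.3,-105.9,150],np.radians(95.38))
E=[(546,-106),(606,-100),(538,-22),(590,67)]
allwells(('wrist','top','side'),E)
go([546.3,-105.9,150],np.radians(95.38))
E
```

```text
t 4.35 pos [ 479.6 -103.3  199.6] jawyaw -1.4736 tilt [-0.0033  0.0055] F [ 0.2 -1.1 -1.8] grip 0.446
off [6.63 0.94 4.94]
rot [array([-0.004, -0.009, -3.138]), array([-0.006,  0.003,  0.003])] j7 -1.43
wrist (546, -106) -> [ 546.2 -104.2] [46.1 47. ] 5.6
wrist (606, -100) -> [605.2 -98.6] [46.6 47.1] 5.6
wrist (538, -22) -> [538.5 -21.6] [47.  46.1] 5.5
wrist (590, 67) -> [589.5  66.9] [45.9 44.7] 5.5
top (546, -106) -> [548.9 -97.3] [32.  42.7] 88.3
top (606, -100) -> [605.6 -99.9] [46.8 46.8] 5.5
top (538, -22) -> [538.2 -22.3] [47.  47.6] 5.5
top (590, 67) -> [589.8  66.7] [46.8 47.5] 5.6
side (546, -106) -> [ 546.  -100.6] [46.8 43.8] 6.0
side (606, -100) -> [605.8 -95.3] [47.9 44.7] 4.2
side (538, -22) -> [538.4 -17.4] [46.9 44.5] 5.6
side (590, 67) -> [590.   71.8] [47.3 44. ] 5.2
t 4.5 pos [ 478.9 -106.3  200. ] jawyaw -1.4787 tilt [-0.0032  0.0048] F [ 0.4  0.3 -1.2] grip 0.443
off [6.73 0.61 4.98]
rot [array([0.004, 0.008, 3.14 ]), array([-0.005,  0.003, -0.002])] j7 -1.43
```

Request:
send_rows(
  offset=[
    [3.5,0.3,2],
    [6.7,0.56,5],
    [6.7,0.56,5],
    [6.7,0.56,5],
    [6.7,0.56,5],
  ],
  delta_rot=[
    [-0.005,0.003,-0.002],
    [-0.005,0.003,-0.002],
    [-0.005,0.003,-0.002],
    [-0.005,0.003,-0.002],
    [-0.005,0.003,-0.002],
  ],
  claw=[0.3,0.3,0.3,0.3,0.3],
)

```text
t: 5.0
ee_pos: [545.3, -106.5, 150.3]
orientation: [0.0, 0.999, 0.046, 0.0]
contact_force: [0.4, 0.0, -1.3]
grip_width: 0.442
```

```bash
cat >> m.py <<'E'
def held():
    r,d,p=cap('wrist'); W=world(d,p); zt=state()[2]
    m=max(blobs(blue(r)&(W[...,2]>zt),100),key=lambda b:b[1][4])[0]; q=W[m]; z=np.percentile(q[:,2],85)
    mt=m&(W[...,2]>z-4); q=W[mt]; print('held cap',np.round(q.mean(0),1),np.round((q.max(0)+q.min(0))/2,1),'z',round(z,1))
E
python3 - <<'E'
from m import *
held()
go([546.2,-105.4,79],np.radians(95.38))
E
```

```text
held cap [ 544.6 -107.9  171.6] [ 573.3 -107.   239.5] z 171.8
t 5.05 pos [ 545.5 -106.3  150.7] jawyaw -1.478 tilt [ 0.0013 -0.0004] F [ 0.4  0.1 -0.5] grip 0.446
off [ 0.07 -0.09  7.17]
rot [array([-2.00e-03, -1.00e-03,  3.14e+00]), array([ 0.   , -0.001, -0.001])] j7 -1.48
```

Request:
send_rows(
  offset=[
    [0.1,-0.15,0],
    [0.1,-0.15,2],
    [0.1,-0.15,4],
    [0.1,-0.15,5],
    [0.1,-0.15,6],
  ],
  delta_rot=[
    [0,0,0],
    [0,0,0],
    [0,0,0],
    [0,0,0],
    [0,0,0],
  ],
  claw=[0.3,0.3,0.3,0.3,0.3],
)

```text
t: 5.55
ee_pos: [546.5, -104.9, 90.9]
orientation: [0.0, 0.999, 0.046, 0.001]
contact_force: [-1.1, -0.2, -1.7]
grip_width: 0.444
```

Request:
send_rows(
  offset=[
    [0,0,0.6],
    [0,0,1.0],
    [0,0,1.0],
  ],
  delta_rot=[
    [0,0,0],
    [0,0,0],
    [0,0,0],
  ],
  claw=[0.3,0.3,0.3],
)

```text
t: 5.85
ee_pos: [546.5, -105.0, 80.8]
orientation: [0.0, 0.999, 0.046, 0.001]
contact_force: [-0.8, -0.7, -1.2]
grip_width: 0.447
```

Request:
send_rows(
  offset=[
    [0,0,0.2],
    [0,0,0.2],
    [0,0,0.2],
    [0,0,0.2],
    [0,0,-3],
  ],
  delta_rot=[
    [0,0,0],
    [0,0,0],
    [0,0,0],
    [0,0,0],
    [0,0,0],
  ],
  claw=[0.3,0.62,0.62,0.62,0.62],
)

```text
t: 6.35
ee_pos: [544.4, -104.6, 108.3]
orientation: [-0.0, 0.999, 0.046, -0.002]
contact_force: [0.5, -0.3, -0.4]
grip_width: 0.618
```

Request:
send_rows(
  offset=[
    [0,0,-4],
    [-3,3,-9],
    [-6,6.5,-10],
    [-9,9,-10],
    [-9,9,-10],
  ],
  delta_rot=[
    [0,0,0],
    [0,0,0],
    [0,0,0],
    [0,0,0],
    [0,0,0],
  ],
  claw=[0.62,0.8,0.8,0.8,0.8],
)

```text
t: 6.85
ee_pos: [460.0, -207.5, 209.8]
orientation: [0.001, 0.999, 0.043, -0.002]
contact_force: [0.6, 0.9, -0.3]
grip_width: 0.801
```

```bash
cat >> m.py <<'E'
def allcaps(names):
    for n in names:
        r,d,p=cap(n); W=world(d,p)
        for m,s,c in blobs(blue(r)&(W[...,2]>84)&(W[...,2]<104),60):
            q=W[m]; z=np.percentile(q[:,2],80); mt=m&(abs(W[...,2]-z)<4); px=np.argwhere(mt)[:,::-1].astype(np.float32)
            (u,v),rad=cv2.minEnclosingCircle(px); X=ray((u,v),z,p); e=s[0]<2 or s[1]<2 or s[0]+s[2]>637
            print(n,np.round(X,1),'mean',np.round(W[mt].mean(0)[:2],1),len(px),'EDGE' if e else '')
    return state()
E
python3 - <<'E'
from m import *
allcaps(('wrist','top'))
go([515.6,-181.9,200],np.radians(95.38))
E
```

```text
wrist [595.9 -12.5  99.1] mean [597.9 -13.2] 2377 EDGE
wrist [ 635.2 -270.6   91. ] mean [ 630.5 -270.6] 1536 EDGE
wrist [ 540.4 -323.3   91. ] mean [ 540.3 -324. ] 2172 
wrist [ 516.1 -180.9   91. ] mean [ 513.9 -186.2] 1285 
top [ 639.  -271.3   91.4] mean [ 639.2 -271.8] 297 
top [596.6 -16.1  99.4] mean [596.4 -16.1] 283 
top [ 545.5 -106.1   99.1] mean [ 545.6 -106.3] 285 
top [530.9  62.5  99.2] mean [531.1  62.1] 279 
top [ 515.3 -181.7   91.4] mean [ 517.4 -182.1] 281 
t 6.95 pos [ 463.  -203.4  209.1] jawyaw -1.4801 tilt [-0.0026 -0.0002] F [ 0.3  0.2 -0.1] grip 0.799
off [ 5.43 -1.67  0.89]
rot [array([0.004, 0.   , 3.138]), array([-0.   ,  0.003, -0.003])] j7 -1.23
```

Request:
send_rows(
  offset=[
    [3,-1,0.9],
    [5.43,-1.73,0.9],
    [5.43,-1.73,3],
    [5.43,-1.73,7],
    [5.43,-1.73,7],
  ],
  delta_rot=[
    [0,0.003,-0.003],
    [0,0.003,-0.003],
    [0,0.003,-0.003],
    [0,0.003,-0.003],
    [0,0.003,-0.003],
  ],
  claw=[0.7,0.7,0.7,0.7,0.7],
)

```text
t: 7.45
ee_pos: [513.6, -179.2, 134.8]
orientation: [-0.001, 0.999, 0.048, -0.003]
contact_force: [0.6, 0.3, 0.4]
grip_width: 0.7
```

```bash
python3 - <<'E'
from m import *
go([515.6,-181.3,74],np.radians(95.38))
E
```

```text
t 7.45 pos [ 513.6 -179.2  134.8] jawyaw -1.4749 tilt [-0.0061  0.0024] F [0.6 0.3 0.4] grip 0.7
off [0.22 0.25 6.08]
rot [array([-0.009, -0.005, -3.14 ]), array([-0.003,  0.006,  0.002])] j7 -1.32
```

Request:
send_rows(
  offset=[
    [0.22,0.25,1],
    [0.22,0.25,4],
    [0.22,0.25,6.1],
    [0.22,0.25,6.1],
    [0.22,0.25,6.1],
  ],
  delta_rot=[
    [-0.003,0.006,0.002],
    [-0.003,0.006,0.002],
    [-0.003,0.006,0.002],
    [-0.003,0.006,0.002],
    [-0.003,0.006,0.002],
  ],
  claw=[0.7,0.7,0.7,0.7,0.3],
)

```text
t: 7.95
ee_pos: [516.4, -181.2, 74.8]
orientation: [0.0, 0.999, 0.047, 0.0]
contact_force: [-0.1, -0.4, -0.2]
grip_width: 0.646
```

Request:
send_rows(
  offset=[
    [0,0,0],
    [0,0,0],
    [0,0,0],
    [0,0,-4],
    [0,0,-8],
  ],
  delta_rot=[
    [0,0,0],
    [0,0,0],
    [0,0,0],
    [0,0,0],
    [0,0,0],
  ],
  claw=[0.3,0.3,0.3,0.3,0.3],
)

```text
t: 8.45
ee_pos: [515.5, -180.9, 155.4]
orientation: [-0.0, 0.999, 0.047, -0.001]
contact_force: [0.2, -0.1, -1.8]
grip_width: 0.449
```

Request:
send_rows(
  offset=[
    [0,0,-4],
    [0,0,-6],
    [0,0,-6],
  ],
  delta_rot=[
    [0,0,0],
    [0,0,0],
    [0,0,0],
  ],
  claw=[0.3,0.3,0.3],
)

```text
t: 8.75
ee_pos: [517.0, -181.4, 218.8]
orientation: [0.001, 0.999, 0.047, 0.002]
contact_force: [-0.2, 0.0, -1.6]
grip_width: 0.443
```

```bash
python3 - <<'E'
from m import *
held()
go([605.8,-99.8,170],np.radians(95.38))
E
```

```text
held cap [ 517.2 -181.7  234. ] [ 544.3 -181.8  304.9] z 233.9
t 8.8 pos [ 516.1 -181.2  216.8] jawyaw -1.4766 tilt [ 0.0014 -0.0002] F [-0.6  0.1 -2.2] grip 0.447
off [ 9.69 -7.26  4.69]
rot [array([ 2.000e-03,  1.000e-03, -3.141e+00]), array([ 0.   , -0.001,  0.   ])] j7 -1.3
```

Request:
send_rows(
  offset=[
    [3.5,-2.6,0],
    [7,-5.2,0],
    [9.66,-7.25,2],
    [9.66,-7.25,4.7],
    [9.66,-7.25,4.7],
  ],
  delta_rot=[
    [0,0,0],
    [0,0,0],
    [0,0,0],
    [0,0,0],
    [0,0,0],
  ],
  claw=[0.3,0.3,0.3,0.3,0.3],
)

```text
t: 9.3
ee_pos: [603.1, -98.8, 164.9]
orientation: [-0.001, 0.999, 0.048, -0.003]
contact_force: [-0.3, -0.6, -1.7]
grip_width: 0.443
```

Request:
send_rows(
  offset=[
    [0,0,0],
    [0,0,0],
    [0,0,0],
  ],
  delta_rot=[
    [0,0,0],
    [0,0,0],
    [0,0,0],
  ],
  claw=[0.3,0.3,0.3],
)

```text
t: 9.6
ee_pos: [603.2, -99.5, 165.9]
orientation: [-0.0, 0.999, 0.047, -0.003]
contact_force: [-0.1, 0.4, -2.0]
grip_width: 0.442
```

```bash
python3 - <<'E'
from m import *
held()
go([605.8,-99.8,92],np.radians(95.38))
E
```

```text
held cap [ 600.7 -103.2  180.8] [ 631.1 -100.5  251.6] z 180.9
t 9.65 pos [603.3 -99.5 166. ] jawyaw -1.4758 tilt [-0.0049  0.0005] F [ 0.5 -0.1 -1.4] grip 0.445
off [0.28 0.07 7.39]
rot [array([-8.00e-03, -2.00e-03, -3.14e+00]), array([-0.001,  0.005,  0.001])] j7 -1.5
```

Request:
send_rows(
  offset=[
    [0.25,0.0,0],
    [0.25,0.0,1],
    [0.25,0.0,3.5],
    [0.25,0.0,6],
    [0.25,0.0,7.4],
  ],
  delta_rot=[
    [0,0.005,0],
    [0,0.005,0],
    [0,0.005,0],
    [0,0.005,0],
    [0,0.005,0],
  ],
  claw=[0.3,0.3,0.3,0.3,0.3],
)

```text
t: 10.15
ee_pos: [605.2, -99.1, 90.1]
orientation: [-0.001, 0.999, 0.048, -0.0]
contact_force: [0.7, -0.4, -0.5]
grip_width: 0.444
```

Request:
send_rows(
  offset=[
    [0,0,0.4],
    [0,0,0.8],
    [0,0,0.8],
  ],
  delta_rot=[
    [0,0,0],
    [0,0,0],
    [0,0,0],
  ],
  claw=[0.3,0.3,0.3],
)

```text
t: 10.45
ee_pos: [605.9, -98.9, 83.0]
orientation: [-0.001, 0.999, 0.048, 0.001]
contact_force: [1.4, 0.8, -1.1]
grip_width: 0.441
```

Request:
send_rows(
  offset=[
    [0,0,0.05],
    [0,0,0.05],
    [0,0,0.05],
    [0,0,-3],
    [0,0,-7],
  ],
  delta_rot=[
    [0,0,0],
    [0,0,0],
    [0,0,0],
    [0,0,0],
    [0,0,0],
  ],
  claw=[0.62,0.62,0.62,0.62,0.62],
)

```text
t: 10.95
ee_pos: [604.4, -98.8, 152.2]
orientation: [-0.001, 0.999, 0.048, -0.001]
contact_force: [0.7, -0.3, 0.5]
grip_width: 0.616
```

Request:
send_rows(
  offset=[
    [-1.5,4,-4],
    [-3,8,-4.5],
    [-4.5,12,-4.5],
    [-6.2,16.7,-4.5],
    [-6.2,16.7,-4.5],
  ],
  delta_rot=[
    [0,0,0],
    [0,0,0],
    [0,0,0],
    [0,0,0],
    [0,0,0],
  ],
  claw=[0.8,0.8,0.8,0.8,0.8],
)

```text
t: 11.45
ee_pos: [555.7, -278.7, 197.2]
orientation: [0.0, 0.999, 0.043, -0.002]
contact_force: [0.5, 0.3, -0.2]
grip_width: 0.803
```

Request:
send_rows(
  offset=[
    [0,0,0],
    [0,0,0],
  ],
  delta_rot=[
    [0,0,0],
    [0,0,0],
  ],
  claw=[0.8,0.8],
)

```text
t: 11.65
ee_pos: [555.5, -278.8, 197.2]
orientation: [0.0, 0.999, 0.043, -0.002]
contact_force: [-1.1, 0.5, 0.3]
grip_width: 0.794
```

```bash
python3 - <<'E'
from m import *
allcaps(('wrist','top'))
go([639.1,-271.3,140],np.radians(95.38))
E
```

```text
wrist [ 640.1 -270.9   91. ] mean [ 642.  -277.9] 1195 
wrist [ 541.5 -324.5   90.9] mean [ 541.2 -324.4] 1792 
top [ 638.5 -271.6   91.4] mean [ 641.  -271.6] 265 
top [ 602.3 -100.1   99.3] mean [ 602.5 -100. ] 283 
top [596.4 -16.   99.3] mean [596.2 -15.9] 281 
top [ 545.9 -106.1   99.3] mean [ 545.6 -106.6] 277 
top [ 535.9 -326.    91.6] mean [ 532.5 -328.6] 169 
top [530.9  62.5  99.1] mean [531.2  62.4] 275 
t 11.75 pos [ 556.1 -277.6  197.2] jawyaw -1.4829 tilt [-0.0038 -0.0006] F [ 0.6 -0.1  0. ] grip 0.798
off [8.35 0.1  5.69]
rot [array([ 0.006, -0.   ,  3.136]), array([ 0.   ,  0.004, -0.006])] j7 -1.18
```

Request:
send_rows(
  offset=[
    [4,0,0],
    [8.35,0.1,1],
    [8.35,0.1,3.5],
    [8.35,0.1,5.7],
    [8.35,0.1,5.7],
  ],
  delta_rot=[
    [0,0.004,-0.006],
    [0,0.004,-0.006],
    [0,0.004,-0.006],
    [0,0.004,-0.006],
    [0,0.004,-0.006],
  ],
  claw=[0.8,0.8,0.8,0.8,0.8],
)

```text
t: 12.25
ee_pos: [638.0, -269.1, 136.5]
orientation: [-0.001, 0.999, 0.048, -0.002]
contact_force: [0.5, 0.4, -0.3]
grip_width: 0.805
```

```bash
python3 - <<'E'
from m import *
go([639.2,-271.2,71],np.radians(95.38))
E
```

```text
t 12.25 pos [ 638.  -269.1  136.5] jawyaw -1.4747 tilt [-0.0046  0.0018] F [ 0.5  0.4 -0.3] grip 0.805
off [0.12 0.23 6.55]
rot [array([-0.007, -0.004, -3.139]), array([-0.002,  0.004,  0.002])] j7 -1.24
```

Request:
send_rows(
  offset=[
    [0.12,0.23,0.5],
    [0.12,0.23,4],
    [0.12,0.23,6.5],
    [0.12,0.23,6.5],
    [0.12,0.23,6.5],
  ],
  delta_rot=[
    [-0.002,0.004,0.002],
    [-0.002,0.004,0.002],
    [-0.002,0.004,0.002],
    [-0.002,0.004,0.002],
    [-0.002,0.004,0.002],
  ],
  claw=[0.8,0.8,0.8,0.8,0.3],
)

```text
t: 12.75
ee_pos: [639.8, -271.2, 72.9]
orientation: [0.0, 0.999, 0.047, 0.0]
contact_force: [0.3, 0.3, 0.1]
grip_width: 0.751
```

Request:
send_rows(
  offset=[
    [0,0,0],
    [0,0,0],
    [0,0,0],
    [0,0,0],
    [0,0,-5],
  ],
  delta_rot=[
    [0,0,0],
    [0,0,0],
    [0,0,0],
    [0,0,0],
    [0,0,0],
  ],
  claw=[0.3,0.3,0.3,0.3,0.3],
)

```text
t: 13.25
ee_pos: [636.3, -269.9, 117.4]
orientation: [-0.002, 0.999, 0.047, -0.004]
contact_force: [0.2, -0.6, -1.9]
grip_width: 0.447
```

Request:
send_rows(
  offset=[
    [0,0,-5],
    [0,0,-8],
    [-1,-4,-8],
    [-2,-8,-8],
    [-3.4,-12,-8],
  ],
  delta_rot=[
    [0,0,0],
    [0,0,0],
    [0,0,0],
    [0,0,0],
    [0,0,0],
  ],
  claw=[0.3,0.3,0.3,0.3,0.3],
)

```text
t: 13.75
ee_pos: [591.3, -152.6, 198.4]
orientation: [-0.002, 0.999, 0.047, -0.004]
contact_force: [2.0, 0.6, -2.5]
grip_width: 0.442
```

Request:
send_rows(
  offset=[
    [-1.5,-4,0],
    [-3,-8.5,0],
    [-4,-12.5,0],
    [-4,-12.5,0],
    [-4,-12.5,0],
  ],
  delta_rot=[
    [0,0,0],
    [0,0,0],
    [0,0,0],
    [0,0,0],
    [0,0,0],
  ],
  claw=[0.3,0.3,0.3,0.3,0.3],
)

```text
t: 14.25
ee_pos: [539.6, -31.2, 199.6]
orientation: [-0.002, 0.999, 0.048, -0.004]
contact_force: [-0.1, -0.7, -1.4]
grip_width: 0.443
```

```bash
python3 - <<'E'
from m import *
go([538.4,-22.2,160],np.radians(95.38))
E
```

```text
t 14.25 pos [539.6 -31.2 199.6] jawyaw -1.4746 tilt [-0.0079  0.0032] F [-0.1 -0.7 -1.4] grip 0.443
off [ 0.   -0.89  3.97]
rot [array([-0.012, -0.006, -3.139]), array([-0.004,  0.008,  0.002])] j7 -1.6
```

Request:
send_rows(
  offset=[
    [0,-0.89,2],
    [0,-0.89,4],
    [0,-0.89,4],
    [0,-0.89,4],
    [0,-0.89,4],
  ],
  delta_rot=[
    [-0.004,0.008,0.002],
    [-0.004,0.008,0.002],
    [-0.004,0.008,0.002],
    [-0.004,0.008,0.002],
    [-0.004,0.008,0.002],
  ],
  claw=[0.3,0.3,0.3,0.3,0.3],
)

```text
t: 14.75
ee_pos: [539.1, -22.9, 160.5]
orientation: [0.0, 0.999, 0.047, 0.001]
contact_force: [-1.0, 0.2, -2.0]
grip_width: 0.44
```

```bash
python3 - <<'E'
from m import *
held()
go([538.4,-22.2,90],np.radians(95.38))
E
```

```text
held cap [538.8 -24.1 178. ] [567.3 -23.3 248.1] z 178.0
t 14.8 pos [539.  -22.7 160.6] jawyaw -1.4776 tilt [ 0.0017 -0.0001] F [-0.  -0.6 -1.7] grip 0.442
off [-0.07 -0.06  7.06]
rot [array([-3.000e-03, -0.000e+00,  3.141e+00]), array([ 0.   , -0.002, -0.001])] j7 -1.64
```

Request:
send_rows(
  offset=[
    [-0.07,-0.1,0],
    [-0.07,-0.1,2.5],
    [-0.07,-0.1,5],
    [-0.07,-0.1,6.5],
    [-0.07,-0.1,7.5],
  ],
  delta_rot=[
    [0,0,0],
    [0,0,0],
    [0,0,0],
    [0,0,0],
    [0,0,0],
  ],
  claw=[0.3,0.3,0.3,0.3,0.3],
)

```text
t: 15.3
ee_pos: [538.2, -21.9, 84.9]
orientation: [0.0, 0.999, 0.047, 0.001]
contact_force: [0.1, 0.5, -1.1]
grip_width: 0.444
```

Request:
send_rows(
  offset=[
    [0,0,0.35],
    [0,0,0.35],
    [0,0,0.35],
    [0,0,0.35],
    [0,0,0.35],
  ],
  delta_rot=[
    [0,0,0],
    [0,0,0],
    [0,0,0],
    [0,0,0],
    [0,0,0],
  ],
  claw=[0.3,0.3,0.62,0.62,0.62],
)

```text
t: 15.8
ee_pos: [538.5, -21.9, 81.9]
orientation: [0.0, 0.999, 0.047, 0.001]
contact_force: [0.5, 0.1, -0.7]
grip_width: 0.617
```

Request:
send_rows(
  offset=[
    [0,0,-4],
    [0,0,-8],
    [-1,3,-11],
    [-2.2,7,-12],
    [-3.5,11,-12],
  ],
  delta_rot=[
    [0,0,0],
    [0,0,0],
    [0,0,0],
    [0,0,0],
    [0,0,0],
  ],
  claw=[0.62,0.62,0.62,0.8,0.8],
)

```text
t: 16.3
ee_pos: [514.4, -135.9, 204.4]
orientation: [0.001, 0.999, 0.047, 0.003]
contact_force: [0.2, 0.6, 0.8]
grip_width: 0.754
```

Request:
send_rows(
  offset=[
    [-1.5,4.5,0],
    [-3,9,0],
    [-4.5,13.5,0],
    [-6,18,0],
    [-6,18,0],
  ],
  delta_rot=[
    [0,0,0],
    [0,0,0],
    [0,0,0],
    [0,0,0],
    [0,0,0],
  ],
  claw=[0.8,0.8,0.8,0.8,0.8],
)

```text
t: 16.8
ee_pos: [468.8, -327.2, 204.4]
orientation: [0.002, 0.999, 0.043, 0.003]
contact_force: [0.5, -0.5, -0.7]
grip_width: 0.799
```

Request:
send_rows(
  offset=[
    [0,0,0],
    [0,0,0],
  ],
  delta_rot=[
    [0,0,0],
    [0,0,0],
  ],
  claw=[0.8,0.8],
)

```text
t: 17.0
ee_pos: [468.7, -327.2, 204.6]
orientation: [0.002, 0.999, 0.043, 0.003]
contact_force: [0.6, -0.2, -0.4]
grip_width: 0.804
```

```bash
python3 - <<'E'
from m import *
allcaps(('wrist','top'))
go([540,-325,140],np.radians(95.38))
E
```

```text
wrist [ 572.  -346.4   90.6] mean [ 567.9 -356.1] 120 
top [ 602.5 -100.1   99.3] mean [ 602.8 -100. ] 285 
top [596.5 -16.3  99.3] mean [596.4 -15.7] 287 
top [ 571.8 -346.3   91.5] mean [ 571.1 -346.9] 310 
top [ 546.  -106.    99.2] mean [ 545.7 -106.3] 285 
top [538.5 -23.8  99.2] mean [538.4 -23.8] 280 
top [531.   62.5  98.8] mean [531.2  62.1] 284 
t 17.1 pos [ 469.3 -326.2  204.6] jawyaw -1.4831 tilt [ 0.0058 -0.0031] F [-0.3 -0.4 -0.2] grip 0.803
off [7.02 0.47 6.5 ]
rot [array([-0.009, -0.006,  3.135]), array([ 0.004, -0.005, -0.006])] j7 -1.01
```

The last spare has been knocked to (572, -346) but is still standing. I'll go after it there.

Request:
send_rows(
  offset=[
    [4,1.2,0],
    [8,2.3,1],
    [10.0,2.87,3],
    [10.0,2.87,6.2],
    [10.0,2.87,6.2],
  ],
  delta_rot=[
    [0.004,-0.005,-0.006],
    [0.004,-0.005,-0.006],
    [0.004,-0.005,-0.006],
    [0.004,-0.005,-0.006],
    [0.004,-0.005,-0.006],
  ],
  claw=[0.8,0.8,0.8,0.8,0.8],
)

```text
t: 17.6
ee_pos: [570.7, -343.7, 139.1]
orientation: [-0.002, 0.999, 0.048, -0.002]
contact_force: [-1.9, -0.1, -0.4]
grip_width: 0.798
```

```bash
python3 - <<'E'
from m import *
go([571.9,-346.2,71],np.radians(95.38))
E
```

```text
t 17.6 pos [ 570.7 -343.7  139.1] jawyaw -1.4747 tilt [-0.005   0.0038] F [-1.9 -0.1 -0.4] grip 0.798
off [0.13 0.29 6.81]
rot [array([-0.007, -0.007, -3.139]), array([-0.004,  0.005,  0.002])] j7 -1.07
```

Request:
send_rows(
  offset=[
    [0.13,0.29,0.5],
    [0.13,0.29,4],
    [0.13,0.29,6.8],
    [0.13,0.29,6.8],
    [0.13,0.29,6.8],
  ],
  delta_rot=[
    [-0.004,0.005,0.002],
    [-0.004,0.005,0.002],
    [-0.004,0.005,0.002],
    [-0.004,0.005,0.002],
    [-0.004,0.005,0.002],
  ],
  claw=[0.8,0.8,0.8,0.8,0.3],
)

```text
t: 18.1
ee_pos: [572.3, -346.4, 72.7]
orientation: [0.0, 0.999, 0.047, 0.001]
contact_force: [0.2, 0.6, 0.4]
grip_width: 0.746
```

Request:
send_rows(
  offset=[
    [0,0,0],
    [0,0,0],
    [0,0,0],
    [0,0,0],
    [0,0,-5],
  ],
  delta_rot=[
    [0,0,0],
    [0,0,0],
    [0,0,0],
    [0,0,0],
    [0,0,0],
  ],
  claw=[0.3,0.3,0.3,0.3,0.3],
)

```text
t: 18.6
ee_pos: [569.1, -344.6, 117.6]
orientation: [-0.002, 0.999, 0.047, -0.004]
contact_force: [0.1, 0.4, -1.5]
grip_width: 0.445
```

Request:
send_rows(
  offset=[
    [0,0,-5],
    [0,0,-8.5],
    [0.7,-4.5,-8.5],
    [1.3,-9,-8.5],
    [2,-13.5,-8.5],
  ],
  delta_rot=[
    [0,0,0],
    [0,0,0],
    [0,0,0],
    [0,0,0],
    [0,0,0],
  ],
  claw=[0.3,0.3,0.3,0.3,0.3],
)

```text
t: 19.1
ee_pos: [576.6, -207.3, 203.5]
orientation: [-0.002, 0.999, 0.047, -0.003]
contact_force: [1.2, -0.1, -2.6]
grip_width: 0.448
```

Request:
send_rows(
  offset=[
    [0.7,-4.8,0],
    [1.4,-9.6,0],
    [2.1,-14.4,0],
    [2.8,-19,0],
    [3.7,-23,0],
  ],
  delta_rot=[
    [0,0,0],
    [0,0,0],
    [0,0,0],
    [0,0,0],
    [0,0,0],
  ],
  claw=[0.3,0.3,0.3,0.3,0.3],
)

```text
t: 19.6
ee_pos: [591.5, 27.7, 204.6]
orientation: [-0.002, 0.999, 0.047, -0.003]
contact_force: [1.1, -0.6, -1.1]
grip_width: 0.437
```

Request:
send_rows(
  offset=[
    [0,0,0],
    [0,0,0],
  ],
  delta_rot=[
    [0,0,0],
    [0,0,0],
  ],
  claw=[0.3,0.3],
)

```text
t: 19.8
ee_pos: [591.3, 28.8, 204.7]
orientation: [-0.002, 0.999, 0.049, -0.003]
contact_force: [0.5, -0.9, -1.4]
grip_width: 0.442
```

```bash
python3 - <<'E'
from m import *
go([589.9,66.8,160],np.radians(95.38))
E
```

```text
t 19.8 pos [591.3  28.8 204.7] jawyaw -1.4737 tilt [-0.007   0.0043] F [ 0.5 -0.9 -1.4] grip 0.442
off [ 0.26 -3.78  4.48]
rot [array([-0.01 , -0.008, -3.138]), array([-0.005,  0.007,  0.003])] j7 -1.7
```

Request:
send_rows(
  offset=[
    [0.2,-3.78,0],
    [0.26,-3.78,2.5],
    [0.26,-3.78,4.5],
    [0.26,-3.78,4.5],
    [0.26,-3.78,4.5],
  ],
  delta_rot=[
    [-0.005,0.007,0.003],
    [-0.005,0.007,0.003],
    [-0.005,0.007,0.003],
    [-0.005,0.007,0.003],
    [-0.005,0.007,0.003],
  ],
  claw=[0.3,0.3,0.3,0.3,0.3],
)

```text
t: 20.3
ee_pos: [590.0, 65.5, 160.2]
orientation: [0.0, 0.999, 0.046, -0.0]
contact_force: [-0.4, 0.0, -1.6]
grip_width: 0.444
```

```bash
python3 - <<'E'
from m import *
held()
go([589.9,66.8,90],np.radians(95.38))
E
```

```text
held cap [587.1  64.  177.9] [618.3  64.9 248. ] z 177.7
t 20.35 pos [590.4  65.8 160.7] jawyaw -1.4782 tilt [ 0.0012 -0.0001] F [-0.4 -0.  -0.2] grip 0.444
off [-0.05 -0.11  7.07]
rot [array([-2.00e-03, -0.00e+00,  3.14e+00]), array([ 0.   , -0.001, -0.001])] j7 -1.8
```

Request:
send_rows(
  offset=[
    [0.08,-0.14,0],
    [0.08,-0.14,2.5],
    [0.08,-0.14,5],
    [0.08,-0.14,6.5],
    [0.08,-0.14,7.5],
  ],
  delta_rot=[
    [0,0,0],
    [0,0,0],
    [0,0,0],
    [0,0,0],
    [0,0,0],
  ],
  claw=[0.3,0.3,0.3,0.3,0.3],
)

```text
t: 20.85
ee_pos: [591.2, 67.1, 85.2]
orientation: [0.0, 0.999, 0.046, 0.0]
contact_force: [0.9, 0.6, -0.6]
grip_width: 0.449
```

Request:
send_rows(
  offset=[
    [0,0,0.35],
    [0,0,0.35],
    [0,0,0.35],
    [0,0,0.35],
    [0,0,0.35],
  ],
  delta_rot=[
    [0,0,0],
    [0,0,0],
    [0,0,0],
    [0,0,0],
    [0,0,0],
  ],
  claw=[0.3,0.3,0.62,0.62,0.62],
)

```text
t: 21.35
ee_pos: [591.6, 67.0, 82.3]
orientation: [0.0, 0.999, 0.046, 0.001]
contact_force: [-0.5, -0.5, 0.0]
grip_width: 0.619
```

Request:
send_rows(
  offset=[
    [0,0,-4],
    [0,0,-8],
    [0,0,-12],
    [-1.2,-2.2,-13],
    [-3.5,-6,-13],
  ],
  delta_rot=[
    [0,0,0],
    [0,0,0],
    [0,0,0],
    [0,0,-0.1],
    [0,0,-0.2],
  ],
  claw=[0.62,0.62,0.62,0.5,0.5],
)

```text
t: 21.85
ee_pos: [552.8, 122.3, 214.6]
orientation: [0.0, 0.989, 0.145, 0.003]
contact_force: [0.6, 1.1, -0.6]
grip_width: 0.51
```

```bash
python3 - <<'E'
from m import *
allcaps(('top',))
go([437,300,210],np.radians(-7.1))
E
```

```text
top [602.5 -99.8  99.2] mean [ 603. -100.] 290 
top [596.7 -16.1  99.5] mean [596.7 -16. ] 278 
top [ 545.9 -105.9   99.5] mean [ 546.  -106.5] 278 
top [538.4 -23.6  99.3] mean [538.7 -23.6] 275 
t 21.9 pos [547.3 130.2 213.7] jawyaw -1.2638 tilt [0.003  0.0021] F [-2.4  7.7 -0. ] grip 0.505
off [ -5.38 -19.52   0.38]
rot [array([ 1.00e-03, -4.00e-03, -1.14e+00]), array([-4.000e-03, -1.000e-03,  2.002e+00])] j7 -1.7
```

Request:
send_rows(
  offset=[
    [-1.1,-4,0.3],
    [-2.2,-8,0.3],
    [-3.3,-12,0.3],
    [-4.4,-16,0.3],
    [-5.4,-19.5,0.3],
  ],
  delta_rot=[
    [0,0,-0.14],
    [0,0,-0.28],
    [0,0,-0.42],
    [0,0,-0.56],
    [0,0,-0.7],
  ],
  claw=[0.5,0.5,0.5,0.5,0.5],
)

```text
t: 22.4
ee_pos: [435.6, 301.4, 211.1]
orientation: [-0.0, 0.874, 0.485, 0.002]
contact_force: [1.3, -0.4, -1.5]
grip_width: 0.498
```

Request:
send_rows(
  offset=[
    [0,0,0],
    [0,0,0],
    [0,0,0],
    [0,0,0],
    [0,0,0],
  ],
  delta_rot=[
    [0,0,-0.14],
    [0,0,-0.28],
    [0,0,-0.42],
    [0,0,-0.44],
    [0,0,-0.44],
  ],
  claw=[0.5,0.5,0.5,0.5,0.5],
)

```text
t: 22.9
ee_pos: [435.7, 301.2, 211.2]
orientation: [0.0, 0.749, 0.663, 0.002]
contact_force: [-0.3, -0.5, 0.4]
grip_width: 0.497
```

```bash
cat >> m.py <<'E'
def rect(m,z,p):
    k=cv2.convexHull(np.argwhere(m)[:,::-1].astype(np.float32)); P=np.array([ray(q[0],z,p)[:2] for q in k],np.float32)
    c,w,a=cv2.minAreaRect(P); return np.round(c,1),np.round(w,1),round(a,2)
def scene(names,save_as=None):
    for n in names:
        r,d,p=cap(n); W=world(d,p); h=cv2.cvtColor(r,cv2.COLOR_RGB2HSV); white=(h[...,1]<60)&(h[...,2]>120)
        if save_as: save(r,n+save_as)
        for nm,m,lo in (('unit',white&(abs(W[...,2]-54)<5),1500),('cov',blue(r)&(abs(W[...,2]-59)<5),400),('bar',(h[...,2]<90)&(abs(W[...,2]-83)<5)&(abs(W[...,0]-446)<60),80),('key',(h[...,0]<20)&(h[...,1]>150)&(abs(W[...,2]-116)<4),50),('post',(h[...,1]<60)&(abs(W[...,2]-58)<4)&(W[...,1]<240),80),('foot',(abs(W[...,2]-6)<3)&(W[...,1]<260)&(W[...,1]>130)&(W[...,0]<480),150)):
            b=[x for x in blobs(m,lo)]
            if b:
                b=max(b,key=lambda x:x[1][4]); z=np.median(W[b[0]][:,2]); print(n,nm,b[1][4],'z',round(float(z),1),*rect(b[0],z,p))
E
python3 - <<'E'
from m import *
go([446.5,378,120],np.radians(-7.1))
scene(('wrist','top'),'3.png')
allcaps(('top',))
E
```

```text
t 22.9 pos [435.7 301.2 211.2] jawyaw -0.1211 tilt [0.0036 0.0025] F [-0.3 -0.5  0.4] grip 0.497
off [7.73 0.12 9.14]
rot [array([ 0.003, -0.003,  0.003]), array([ 0.005,  0.005, -3.139])] j7 -1.01
wrist unit 37029 z 54.4 [440.4 372.5] [242.7 149. ] 79.88
wrist bar 1234 z 83.3 [445.5 380.9] [49.  15.5] 82.75
wrist key 533 z 116.0 [426.8 201.3] [18.8 27.7] 83.0
wrist post 443 z 58.0 [426.3 195. ] [36.5 38.5] 6.83
wrist foot 1773 z 6.3 [426.4 194.8] [69.7 71.1] 7.6
top unit 3187 z 53.4 [429. 306.] [116.2 149.4] 79.88
top key 160 z 115.4 [427.1 191.3] [24.5 25.7] 9.63
top post 102 z 57.6 [ 775.1 -277.1] [108.2  52. ] 42.31
top foot 558 z 5.9 [426.  190.8] [74.2 71.9] 6.08
top [ 602.3 -100.1   99.5] mean [ 602.9 -100.4] 279 
top [596.5 -16.3  99.4] mean [596.2 -16. ] 281 
top [590.7  65.   98.9] mean [590.7  64.8] 291 
top [ 545.9 -105.9   99.4] mean [ 545.7 -106.5] 287 
top [538.5 -23.9  99.3] mean [538.3 -23.8] 281 
top [531.   61.7  99.4] mean [530.7  61.9] 273
```

View pics/wrist3.png

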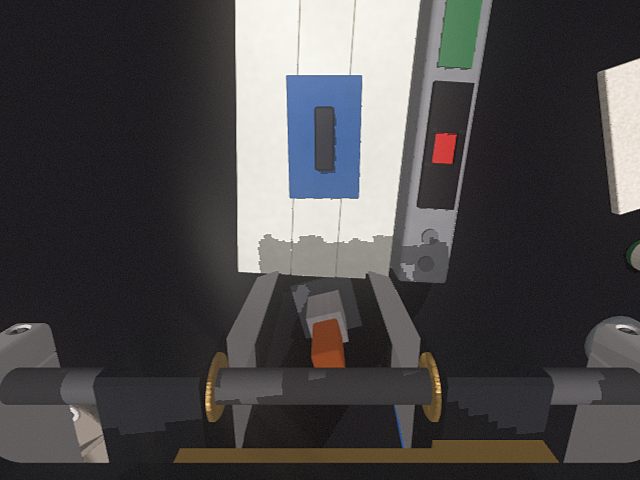

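Request:
send_rows(
  offset=[
    [4,0.05,2],
    [7.87,0.05,5],
    [7.87,0.05,9],
    [7.87,0.05,9.1],
    [7.87,0.05,9.1],
  ],
  delta_rot=[
    [0.003,-0.003,0.003],
    [0.003,-0.003,0.003],
    [0.003,-0.003,0.003],
    [0.003,-0.003,0.003],
    [0.003,-0.003,0.003],
  ],
  claw=[0.5,0.5,0.5,0.5,0.5],
)

```text
t: 23.55
ee_pos: [445.6, 379.1, 120.5]
orientation: [0.0, 0.75, 0.662, -0.001]
contact_force: [-0.0, -0.7, 0.8]
grip_width: 0.501
```

```bash
python3 - <<'E'
from m import *
go([446,379.5,81],np.radians(-7.1))
E
```

```text
t 23.55 pos [445.6 379.1 120.5] jawyaw -0.1245 tilt [-0.001  -0.0014] F [-0.  -0.7  0.8] grip 0.501
off [0.05 0.03 3.95]
rot [array([-0.001,  0.002, -0.001]), array([2.000e-03, 1.000e-03, 3.141e+00])] j7 -1.21
```

Request:
send_rows(
  offset=[
    [0,0,2],
    [0,0,3.9],
    [0,0,3.9],
    [0,0,3.9],
    [0,0,3.9],
  ],
  delta_rot=[
    [0,0,0],
    [0,0,0],
    [0,0,0],
    [0,0,0],
    [0,0,0],
  ],
  claw=[0.5,0.5,0.5,0.3,0.1],
)

```text
t: 24.05
ee_pos: [446.5, 379.4, 83.5]
orientation: [0.0, 0.75, 0.661, 0.0]
contact_force: [0.4, 0.0, 0.1]
grip_width: 0.37
```

Request:
send_rows(
  offset=[
    [0,0,0],
    [0,0,0],
    [0,0,0],
    [0,0,0],
    [0,0,0],
  ],
  delta_rot=[
    [0,0,0],
    [0,0,0],
    [0,0,0],
    [0,0,0],
    [0,0,0],
  ],
  claw=[0.1,0.1,0.1,0.1,0.1],
)

```text
t: 24.55
ee_pos: [446.9, 379.6, 84.4]
orientation: [0.001, 0.75, 0.661, 0.001]
contact_force: [-1.1, -1.7, 9.6]
grip_width: 0.165
```

```bash
python3 - <<'E'
from m import *
go([459,473,81],np.radians(-10.2))
E
```

```text
t 24.55 pos [446.9 379.6  84.4] jawyaw -0.1255 tilt [0.0021 0.0004] F [-1.1 -1.7  9.6] grip 0.165
off [9.41 0.03 0.35]
rot [array([ 0.002, -0.001,  0.053]), array([ 1.000e-03,  3.000e-03, -3.089e+00])] j7 -1.25
```

Request:
send_rows(
  offset=[
    [0,0,-0.5],
    [0,0,-2],
    [0,0,-4],
    [4,0,-4],
    [8,0,-4],
  ],
  delta_rot=[
    [0,0,0],
    [0,0,0],
    [0,0,0.02],
    [0,0,0.053],
    [0,0,0.053],
  ],
  claw=[0.1,0.1,0.1,0.1,0.1],
  squeeze=30,
)

```text
t: 25.05
ee_pos: [458.1, 459.4, 126.7]
orientation: [0.001, 0.768, 0.64, 0.002]
contact_force: [0.5, -0.3, -0.9]
grip_width: 0.165
```

Request:
send_rows(
  offset=[
    [1.3,0,0],
    [1.3,0,0],
    [1.3,0,2],
    [1.3,0,3.2],
    [1.3,0,3.2],
  ],
  delta_rot=[
    [0,0,0],
    [0,0,0],
    [0,0,0],
    [0,0,0],
    [0,0,0],
  ],
  claw=[0.1,0.1,0.1,0.1,0.1],
)

```text
t: 25.55
ee_pos: [460.2, 470.3, 93.2]
orientation: [0.001, 0.769, 0.64, 0.0]
contact_force: [-0.8, -1.1, -1.6]
grip_width: 0.169
```

```bash
python3 - <<'E'
from m import *
go([459,473,84.4],np.radians(-10.2))
E
```

```text
t 25.55 pos [460.2 470.3  93.2] jawyaw -0.1826 tilt [ 0.0022 -0.0015] F [-0.8 -1.1 -1.6] grip 0.169
off [ 0.25 -0.16  0.88]
rot [array([ 0.002,  0.001, -0.005]), array([ 2.000e-03, -4.000e-03,  3.137e+00])] j7 -1.38
```

Request:
send_rows(
  offset=[
    [0,0,0.5],
    [0,0,0.85],
    [0,0,0.9],
    [0,0,0.9],
  ],
  delta_rot=[
    [0,0,0],
    [0,0,0],
    [0,0,0],
    [0,0,0],
  ],
  claw=[0.1,0.1,0.1,0.1],
)

```text
t: 25.95
ee_pos: [460.4, 470.3, 84.5]
orientation: [0.001, 0.769, 0.64, 0.001]
contact_force: [0.2, -0.2, -1.2]
grip_width: 0.167
```

Request:
send_rows(
  offset=[
    [0,0,0],
    [0,0,0],
    [0,0,0],
    [0,0,-1.5],
    [0,0,-5],
  ],
  delta_rot=[
    [0,0,0],
    [0,0,0],
    [0,0,0],
    [0,0,0],
    [0,0,0],
  ],
  claw=[0.3,0.45,0.45,0.45,0.45],
)

```text
t: 26.45
ee_pos: [459.2, 469.2, 133.5]
orientation: [0.001, 0.769, 0.64, -0.002]
contact_force: [0.5, 0.8, 1.6]
grip_width: 0.447
```

Request:
send_rows(
  offset=[
    [-4,0,-5],
    [-9,0,-7],
    [-13.5,0,-7],
    [-18,0,-7],
    [-18,0,-7],
  ],
  delta_rot=[
    [0,0,0],
    [0,0,0],
    [0,0,0],
    [0,0,0],
    [0,0,0],
  ],
  claw=[0.5,0.5,0.5,0.5,0.5],
)

```text
t: 26.95
ee_pos: [426.6, 287.2, 205.6]
orientation: [0.003, 0.77, 0.638, -0.002]
contact_force: [-0.3, 0.7, -0.6]
grip_width: 0.502
```

Request:
send_rows(
  offset=[
    [0,0,0],
    [0,0,0],
  ],
  delta_rot=[
    [0,0,0],
    [0,0,0],
  ],
  claw=[0.5,0.5],
)

```text
t: 27.15
ee_pos: [426.9, 287.7, 206.5]
orientation: [0.003, 0.77, 0.638, -0.001]
contact_force: [0.9, 1.0, -0.0]
grip_width: 0.501
```

```bash
cat >> m.py <<'E'
def window(names):
    for n in names:
        r,d,p=cap(n); W=world(d,p); h=cv2.cvtColor(r,cv2.COLOR_RGB2HSV)
        m=(h[...,2]<90)&(abs(W[...,2]-50)<5)&(abs(W[...,0]-442)<50)&(abs(W[...,1]-378)<65)
        b=max(blobs(m,50),key=lambda x:x[1][4]); print(n,'window z',round(float(np.median(W[b[0]][:,2])),1),*rect(b[0],50,p))
E
python3 - <<'E'
from m import *
go([427,192,140],np.radians(7.6))
scene(('wrist','top'),'4.png'); window(('wrist','top'))
E
```

```text
t 27.15 pos [426.9 287.7 206.5] jawyaw -0.187 tilt [ 0.0025 -0.0061] F [ 0.9  1.  -0. ] grip 0.501
off [-9.37  1.77  6.71]
rot [array([ 0.003,  0.006, -0.32 ]), array([ 0.009, -0.004,  2.822])] j7 -1.06
wrist unit 34141 z 54.4 [438.4 361.9] [220.7 148.9] 79.87
wrist bar 514 z 83.3 [455.8 453. ] [14.5 15.3] 79.4
wrist key 836 z 116.2 [426.4 195.8] [25.6 27.3] 7.08
wrist post 453 z 58.3 [426.2 195. ] [36.  38.2] 7.51
wrist foot 1721 z 6.4 [426.4 194.8] [69.8 71. ] 7.56
top unit 2801 z 53.4 [426.8 293.9] [ 91.  149.4] 79.88
top key 165 z 115.2 [427.1 191.1] [24.8 26.1] 10.83
top foot 560 z 5.7 [424.5 191.7] [75.6 71.5] 7.88
wrist window z 50.5 [441.3 380.5] [83.9 43.9] 79.75Traceback (most recent call last):
  File "<stdin>", line 3, in <module>
  File "m.py", line 58, in window
    b=max(blobs(m,50),key=lambda x:x[1][4]); print(n,'window z',round(float(np.median(W[b[0]][:,2])),1),*rect(b[0],50,p))
ValueError: max() iterable argument is empty
```

View pics/wrist4.png

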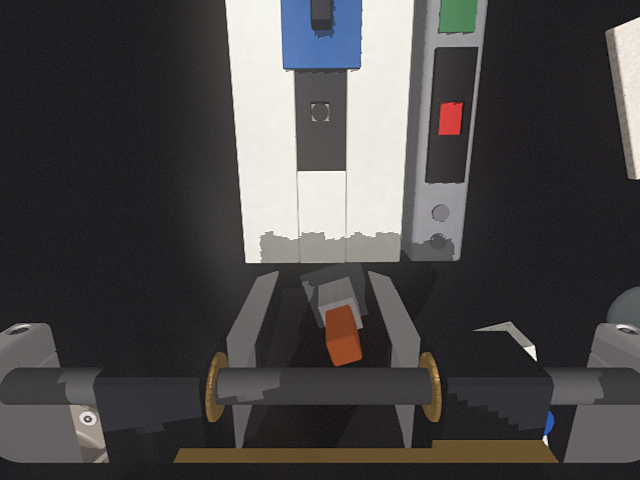

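Request:
send_rows(
  offset=[
    [-4,0.8,0],
    [-8,1.6,1],
    [-9.2,1.77,2],
    [-9.2,1.77,3],
    [-9.2,1.77,3],
  ],
  delta_rot=[
    [0.003,0.006,-0.14],
    [0.003,0.006,-0.28],
    [0.003,0.006,-0.32],
    [0.003,0.006,-0.32],
    [0.003,0.006,-0.32],
  ],
  claw=[0.6,0.6,0.6,0.6,0.6],
)

```text
t: 27.85
ee_pos: [426.3, 195.0, 175.0]
orientation: [-0.001, 0.658, 0.753, -0.001]
contact_force: [-0.2, 0.4, -0.2]
grip_width: 0.598
```

Request:
send_rows(
  offset=[
    [0,0,0],
    [0,0,0],
  ],
  delta_rot=[
    [0,0,0],
    [0,0,0],
  ],
  claw=[0.6,0.6],
)

```text
t: 28.05
ee_pos: [426.4, 196.4, 175.2]
orientation: [-0.002, 0.658, 0.753, -0.001]
contact_force: [-0.2, -0.5, -0.0]
grip_width: 0.6
```

```bash
python3 - <<'E'
from m import *
go([426.5,193.5,95],np.radians(7.6))
r,d,p=cap('wrist'); W=world(d,p); save(r,'w5.png'); h=cv2.cvtColor(r,cv2.COLOR_RGB2HSV)
o=(h[...,0]<20)&(h[...,1]>150)
m=o&(abs(W[...,2]-116)<3); b=max(blobs(m,30),key=lambda x:x[1][4]); print('key top',b[1],np.round(W[b[0]].mean(0),1),rect(b[0],116,p))
f=(abs(W[...,2]-6)<3)&(abs(W[...,0]-427)<50)&(abs(W[...,1]-193)<50); b=max(blobs(f,30),key=lambda x:x[1][4]); print('foot',rect(b[0],6,p))
# hole
r4=cv2.imread('pics/wrist4.png')[80:160,285:360]; cv2.imwrite('pics/hole.png',cv2.resize(r4,None,fx=6,fy=6,interpolation=cv2.INTER_NEAREST))
save(cv2.resize(r[240:400,220:440],None,fx=3,fy=3),'w5c.png')
E
```

```text
t 28.05 pos [426.4 196.4 175.2] jawyaw 0.1347 tilt [-0.004   0.0004] F [-0.2 -0.5 -0. ] grip 0.6
off [-0.3   0.    8.02]
rot [array([-0.004, -0.001,  0.002]), array([ 2.000e-03, -6.000e-03, -3.139e+00])] j7 -0.57
key top [ 306  246   38   36 1294] [425.8 195.  116.1] (array([425.8, 195. ]), array([25.4, 25.3]), 7.87)
foot (array([426.2, 194.5]), array([70. , 69.2]), 7.8)
```

View pics/hole.png

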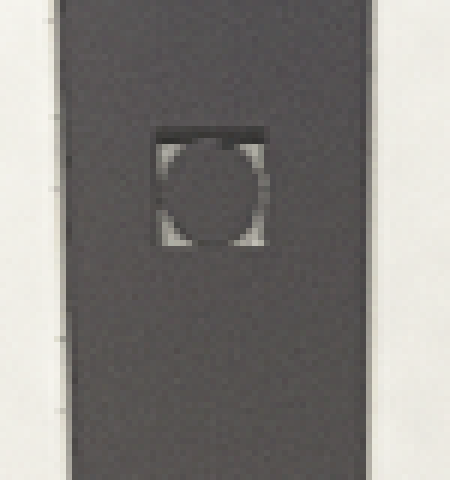

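View pics/w5.png

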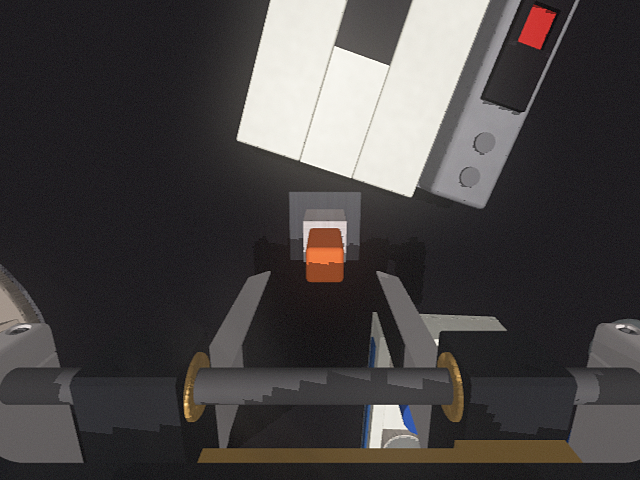

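Request:
send_rows(
  offset=[
    [-0.17,-0.03,2],
    [-0.17,-0.03,5],
    [-0.17,-0.03,8.3],
    [-0.17,-0.03,8.3],
    [-0.17,-0.03,8.3],
  ],
  delta_rot=[
    [-0.004,-0.001,0],
    [-0.004,-0.001,0],
    [-0.004,-0.001,0],
    [-0.004,-0.001,0],
    [-0.004,-0.001,0],
  ],
  claw=[0.6,0.6,0.6,0.6,0.4],
)

```text
t: 28.6
ee_pos: [425.9, 195.1, 92.8]
orientation: [-0.0, 0.658, 0.753, -0.0]
contact_force: [0.9, 0.4, 1.0]
grip_width: 0.544
```

```bash
python3 - <<'E'
from m import *
go([426.1,194.8,92],np.radians(7.8))
# extrinsics in tool frame from now, then apply to view 4 pose
s,T=rotT(); p=vision.camera_params('wrist'); R=np.array(p['R']); o=-R.T@np.array(p['t']).ravel()
Rct=R@T; ot=T.T@(o-s['ee_pos'])
y=np.array([np.cos(-.187),np.sin(-.187),0]); z=np.array([.0025,-.0061,-1]); z/=np.linalg.norm(z); y-=z*(y@z); y/=np.linalg.norm(y)
T4=np.stack([np.cross(y,z),y,z],1); R4=Rct@T4.T; o4=np.array([426.9,287.7,206.5])+T4@ot
p4=dict(mtx=p['mtx'],R=R4,t=-R4@o4)
print('hole',ray((320.2,111.2),50,p4), 'corner',ray((310.3,101.3),50,p4),ray((330,121.2),50,p4))
r=cv2.cvtColor(cv2.imread('pics/wrist4.png'),cv2.COLOR_BGR2HSV); m=(r[...,2]<120); m[:72]=0; m[172:]=0; m[:,:285]=0; m[:,360:]=0
b=max(blobs(m,50),key=lambda x:x[1][4]); print('win',rect(b[0],52,p4))
E
```

```text
t 28.6 pos [425.9 195.1  92.8] jawyaw 0.1355 tilt [-0.0006 -0.    ] F [0.9 0.4 1. ] grip 0.544
off [-0.04  0.01  0.08]
rot [array([-0.001, -0.   , -0.001]), array([-0.000e+00,  1.000e-03,  3.141e+00])] j7 -0.68
hole [442.58763567 389.53058508  50.        ] corner [435.70708862 398.99013276  50.        ] [449.47320331 379.86002772  50.        ]
win (array([441.1, 380. ]), array([81. , 43.8]), 79.55)
```

Request:
send_rows(
  offset=[
    [0,0,0],
    [0,0,0],
    [0,0,0],
    [0,0,0],
    [0,0,0],
  ],
  delta_rot=[
    [0,0,0],
    [0,0,0],
    [0,0,0],
    [0,0,0],
    [0,0,0],
  ],
  claw=[0.2,0.1,0.1,0.1,0.1],
  squeeze=40,
)

```text
t: 29.1
ee_pos: [426.5, 195.3, 93.7]
orientation: [0.0, 0.658, 0.753, 0.0]
contact_force: [-1.9, -0.4, 11.1]
grip_width: 0.277
```

```bash
python3 - <<'E'
from m import *
go([426.1,194.8,182],np.radians(7.8))
E
```

```text
t 29.1 pos [426.5 195.3  93.7] jawyaw 0.1352 tilt [0.0009 0.0003] F [-1.9 -0.4 11.1] grip 0.277
off [-0.04 -0.04 -8.83]
rot [array([ 0.001, -0.   , -0.001]), array([-0.000e+00, -1.000e-03,  3.141e+00])] j7 -0.68
```

Request:
send_rows(
  offset=[
    [0,0,-1],
    [0,0,-3],
    [0,0,-5.5],
    [0,0,-8.5],
    [0,0,-8.5],
  ],
  delta_rot=[
    [0,0,0],
    [0,0,0],
    [0,0,0],
    [0,0,0],
    [0,0,0],
  ],
  claw=[0.1,0.1,0.1,0.1,0.1],
)

```text
t: 29.6
ee_pos: [428.0, 196.3, 182.7]
orientation: [0.002, 0.658, 0.753, 0.003]
contact_force: [0.2, -0.2, -0.5]
grip_width: 0.275
```

Request:
send_rows(
  offset=[
    [4,0.9,0],
    [8,1.8,0],
    [12,2.7,0],
    [16,3.6,0],
    [19,4.3,0],
  ],
  delta_rot=[
    [0,0,0],
    [0,0,0],
    [0,0,0],
    [0,0,0],
    [0,0,0],
  ],
  claw=[0.1,0.1,0.1,0.1,0.1],
)

```text
t: 30.1
ee_pos: [444.5, 392.7, 183.1]
orientation: [0.001, 0.657, 0.754, 0.003]
contact_force: [-0.5, -0.7, 0.3]
grip_width: 0.271
```

Request:
send_rows(
  offset=[
    [0,0,0],
    [0,0,0],
  ],
  delta_rot=[
    [0,0,0],
    [0,0,0],
  ],
  claw=[0.1,0.1],
)

```text
t: 30.3
ee_pos: [443.8, 393.2, 182.7]
orientation: [0.001, 0.657, 0.754, 0.002]
contact_force: [0.9, -1.0, -0.2]
grip_width: 0.276
```

```bash
python3 - <<'E'
from m import *
go([442.6,389.5,145],np.radians(7.75))
r,d,p=cap('wrist'); W=world(d,p); save(r,'w6.png'); h=cv2.cvtColor(r,cv2.COLOR_RGB2HSV)
go([442.6,389.5,145],np.radians(7.75)); r2,d2,p2=cap('side'); save(r2[330:480,200:440].repeat(3,0).repeat(3,1),'side6.png')
o=(h[...,0]<20)&(h[...,1]>150)&(W[...,2]>150); q=W[o]; zt=np.percentile(q[:,2],85); t=o&(abs(W[...,2]-zt)<3); print('key top',round(zt,1),rect(max(blobs(t,30),key=lambda x:x[1][4])[0],zt,p))
E
```

```text
t 30.3 pos [443.8 393.2 182.7] jawyaw 0.1376 tilt [0.0046 0.0024] F [ 0.9 -1.  -0.2] grip 0.276
off [-0.36 -0.19  3.77]
rot [array([ 0.005, -0.002,  0.002]), array([ 3.000e-03,  8.000e-03, -3.139e+00])] j7 -0.94
t 30.35 pos [444.2 392.2 182.7] jawyaw 0.1364 tilt [0.005  0.0018] F [-0.2 -0.8 -1.2] grip 0.278
off [-0.25 -0.22  3.77]
rot [array([ 0.005, -0.001,  0.001]), array([ 2.00e-03,  8.00e-03, -3.14e+00])] j7 -0.94
key top 205.5 (array([442.1, 393.2]), array([25.4, 25.1]), 7.75)
```

View pics/w6.png

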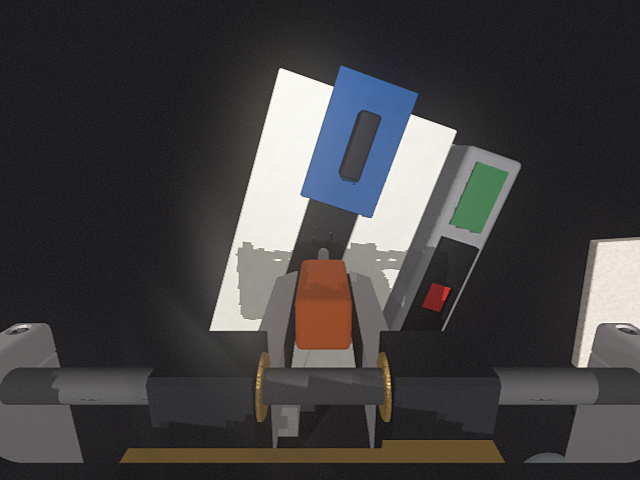

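View pics/side6.png

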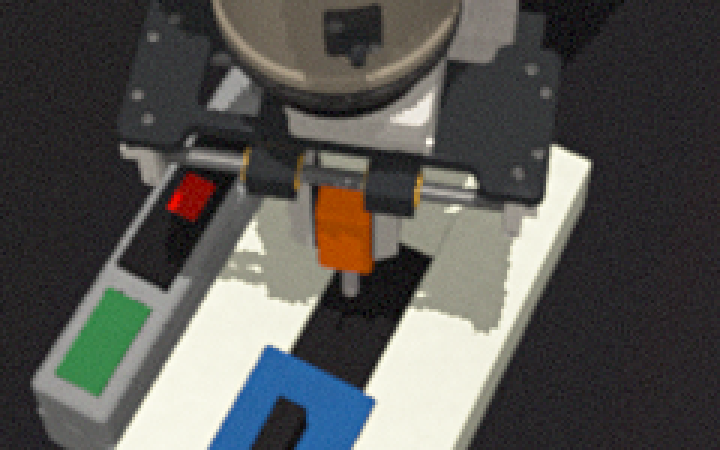

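Request:
send_rows(
  offset=[
    [-0.3,-0.15,1],
    [-0.3,-0.15,2.5],
    [-0.3,-0.15,3.8],
    [-0.3,-0.15,3.8],
    [-0.3,-0.15,3.8],
  ],
  delta_rot=[
    [0.005,-0.001,0.001],
    [0.005,-0.001,0.001],
    [0.005,-0.001,0.001],
    [0.005,-0.001,0.001],
    [0.005,-0.001,0.001],
  ],
  claw=[0.1,0.1,0.1,0.1,0.1],
)

```text
t: 30.9
ee_pos: [443.4, 388.3, 144.4]
orientation: [0.0, 0.658, 0.753, -0.0]
contact_force: [0.1, 0.6, -0.4]
grip_width: 0.276
```

```bash
python3 - <<'E'
from m import *
r,d,p=cap('wrist'); save(r[180:330,230:430].repeat(4,0).repeat(4,1),'w7.png')
go([442.9,389.5,131],np.radians(7.75))
print(proj([442.6,389.5,50],p)-[230,180])
E
```

```text
t 30.95 pos [443.6 388.7 144.9] jawyaw 0.1346 tilt [0.0004 0.0001] F [ 0.6  0.9 -1. ] grip 0.273
off [ 0.09 -0.06  1.39]
rot [array([ 0.   , -0.   , -0.001]), array([-0.000e+00, -1.000e-03,  3.141e+00])] j7 -0.97
[94.18501826 64.96298174]
```

View pics/w7.png

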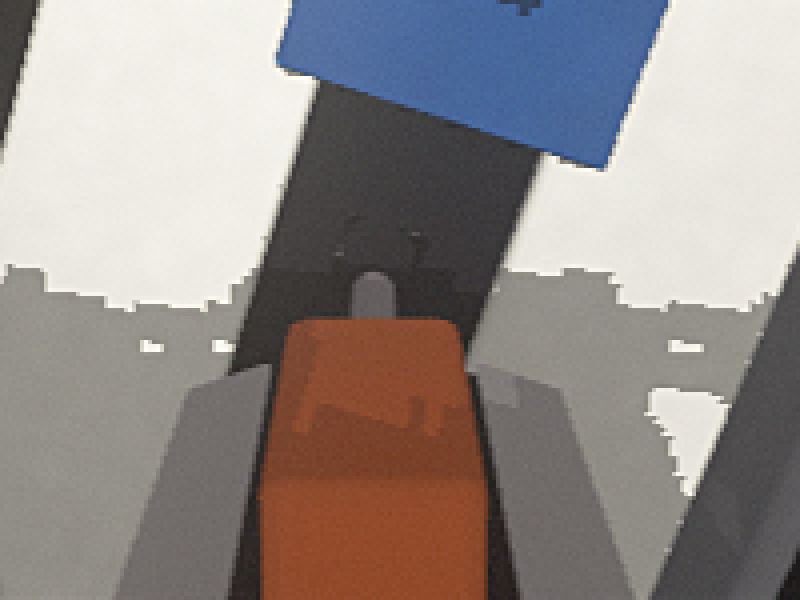

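Request:
send_rows(
  offset=[
    [0.1,0,0.4],
    [0.1,0,0.8],
    [0.1,0,1.1],
    [0.1,0,1.4],
    [0.1,0,1.4],
  ],
  delta_rot=[
    [0,0,0],
    [0,0,0],
    [0,0,0],
    [0,0,0],
    [0,0,0],
  ],
  claw=[0.1,0.1,0.1,0.1,0.1],
)

```text
t: 31.45
ee_pos: [443.4, 389.5, 130.4]
orientation: [0.0, 0.658, 0.753, -0.0]
contact_force: [-0.5, 0.0, -0.5]
grip_width: 0.275
```

Request:
send_rows(
  offset=[
    [0,0,0.3],
    [0,0,0.6],
    [0,0,0.9],
    [0,0,1.15],
    [0,0,1.3],
  ],
  delta_rot=[
    [0,0,0],
    [0,0,0],
    [0,0,0],
    [0,0,0],
    [0,0,0],
  ],
  claw=[0.1,0.1,0.1,0.1,0.1],
)

```text
t: 31.95
ee_pos: [443.7, 390.9, 119.6]
orientation: [0.0, 0.658, 0.753, 0.001]
contact_force: [-8.4, -5.4, 43.8]
grip_width: 0.273
```

Request:
send_rows(
  offset=[
    [0,0,0.2],
    [0,0,0.2],
    [0,0,0.3],
  ],
  delta_rot=[
    [0,0,0],
    [0,0,0],
    [0,0,0],
  ],
  claw=[0.1,0.1,0.1],
)

```text
t: 32.25
ee_pos: [443.6, 392.4, 119.0]
orientation: [0.0, 0.658, 0.753, 0.002]
contact_force: [-11.5, -3.7, 42.7]
grip_width: 0.275
```

```bash
cat >> m.py <<'E'
def flag():
    for n in ('side','wrist'):
        r,d,p=cap(n); W=world(d,p); h=cv2.cvtColor(r,cv2.COLOR_RGB2HSV); st=(W[...,2]>80)&(W[...,2]<95)&(h[...,1]>130)&(h[...,2]>60)&(W[...,0]>490)&(W[...,1]>240)
        print(n,'red',(st&((h[...,0]<8)|(h[...,0]>172))).sum(),[ (x[1][4],np.round(x[2])) for x in blobs(st&(abs(h[...,0].astype(int)-65)<22),15)])
E
python3 - <<'E'
from m import *
flag(); go([442.9,389.5,118],np.radians(7.75))
E
```

```text
side red 0 [(np.int32(447), array([234., 443.]))]
wrist red 0 [(np.int32(324), array([475., 332.]))]
t 32.35 pos [443.5 392.5 119. ] jawyaw 0.1354 tilt [0.0032 0.0033] F [-9.8 -4.3 38.1] grip 0.273
off [-0.29 -0.1   0.09]
rot [array([ 0.004, -0.003,  0.   ]), array([ 0.004,  0.006, -3.141])] j7 -1.0
```

Request:
send_rows(
  offset=[
    [0,0,-0.5],
    [0,0,-2],
    [0,0,-4],
    [0,0,-6.5],
    [0,0,-6.5],
  ],
  delta_rot=[
    [0,0,0],
    [0,0,0],
    [0,0,0],
    [0,0,0],
    [0,0,0],
  ],
  claw=[0.1,0.1,0.1,0.1,0.1],
)

```text
t: 32.85
ee_pos: [444.2, 393.4, 187.4]
orientation: [0.0, 0.658, 0.753, 0.004]
contact_force: [-0.2, 0.5, -0.2]
grip_width: 0.274
```

Request:
send_rows(
  offset=[
    [0,0,0],
    [0,0,0],
  ],
  delta_rot=[
    [0,0,0],
    [0,0,0],
  ],
  claw=[0.1,0.1],
)

```text
t: 33.05
ee_pos: [444.3, 393.2, 187.4]
orientation: [0.001, 0.658, 0.753, 0.004]
contact_force: [-0.9, -0.1, -0.8]
grip_width: 0.273
```

```bash
cat >> m.py <<'E'
def keytop(save_as=None):
    r,d,p=cap('wrist'); W=world(d,p); h=cv2.cvtColor(r,cv2.COLOR_RGB2HSV); s=state()
    o=(h[...,0]<20)&(h[...,1]>150)&(W[...,2]>s[2]); q=W[o]; zt=np.percentile(q[:,2],85); t=o&(abs(W[...,2]-zt)<3)
    print('TCP',np.round(s,1),'key top',round(zt,1),rect(max(blobs(t,30),key=lambda x:x[1][4])[0],zt,p))
    # planarity of top face -> tilt
    q=W[cv2.erode(t.astype(np.uint8),np.ones((5,5)))>0]; A=np.c_[q[:,:2]-q[:,:2].mean(0),np.ones(len(q))]; print('slope',np.round(np.linalg.lstsq(A,q[:,2],rcond=None)[0][:2],3))
    if save_as: save(r,save_as)
E
python3 - <<'E'
from m import *
keytop('w8.png'); flag(); go([426.3,195.2,183],0.1355)
E
```

```text
TCP [444.1 393.1 187. ] key top 211.4 (array([442.6, 393.1]), array([25.3, 25.4]), 7.51)
slope [ 0.01  -0.026]
side red 0 [(np.int32(153), array([263., 395.])), (np.int32(440), array([234., 443.]))]
wrist red 0 [(np.int32(365), array([435., 295.]))]
t 33.2 pos [444.  393.1 186.8] jawyaw 0.1353 tilt [0.0056 0.0053] F [ 0.7  0.2 -0.5] grip 0.276
off [-19.37  -4.42   0.26]
rot [array([ 0.006, -0.005, -0.   ]), array([-0.007, -0.01 ,  3.141])] j7 -0.94
```

Request:
send_rows(
  offset=[
    [-4,-0.9,0.2],
    [-8,-1.8,0.2],
    [-12,-2.7,0.2],
    [-16,-3.6,0.2],
    [-19.3,-4.4,0.2],
  ],
  delta_rot=[
    [0.006,-0.005,0],
    [0.006,-0.005,0],
    [0.006,-0.005,0],
    [0.006,-0.005,0],
    [0.006,-0.005,0],
  ],
  claw=[0.1,0.1,0.1,0.1,0.1],
)

```text
t: 33.7
ee_pos: [425.8, 193.6, 183.1]
orientation: [0.0, 0.658, 0.753, -0.001]
contact_force: [0.4, -0.4, -0.2]
grip_width: 0.276
```

Request:
send_rows(
  offset=[
    [0,0,0],
    [0,0,0],
  ],
  delta_rot=[
    [0,0,0],
    [0,0,0],
  ],
  claw=[0.1,0.1],
)

```text
t: 33.9
ee_pos: [425.8, 192.9, 183.0]
orientation: [0.0, 0.659, 0.752, -0.001]
contact_force: [-0.1, -0.2, 0.3]
grip_width: 0.274
```

```bash
python3 - <<'E'
from m import *
keytop(); go([426.3,195.2,150],0.1355)
E
```

```text
TCP [425.9 194.  183.1] key top 207.1 (array([424.3, 192.9]), array([25.5, 25.5]), 7.69)
slope [ 0.006 -0.03 ]
t 33.95 pos [425.9 194.  183.1] jawyaw 0.1342 tilt [-0.0005 -0.0009] F [ 0.7  0.8 -0.3] grip 0.274
off [0.12 0.06 3.31]
rot [array([-0.001,  0.001, -0.001]), array([1.00e-03, 1.00e-03, 3.14e+00])] j7 -0.56
```

Request:
send_rows(
  offset=[
    [0.2,0.06,1],
    [0.2,0.06,2],
    [0.2,0.06,2.4],
    [0.2,0.06,2.4],
  ],
  delta_rot=[
    [0,0.015,0],
    [0,0.015,0],
    [0,0.015,0],
    [0,0.015,0],
  ],
  claw=[0.1,0.1,0.1,0.1],
)

```text
t: 34.35
ee_pos: [425.6, 196.2, 158.0]
orientation: [-0.006, 0.658, 0.753, 0.004]
contact_force: [-0.9, 0.2, -0.3]
grip_width: 0.275
```

```bash
python3 - <<'E'
from m import *
keytop('w9.png'); go([426.3,195.2,137],0.1355)
r,d,p=cap('side'); save(r[270:390,280:440].repeat(5,0).repeat(5,1),'side9.png')
E
```

```text
TCP [425.9 196.3 158.6] key top 182.1 (array([424.1, 195.9]), array([25.4, 25.3]), 7.89)
slope [ 0.001 -0.015]
t 34.4 pos [425.9 196.3 158.6] jawyaw 0.135 tilt [-0.0037  0.0138] F [ 0.6  0.  -0.9] grip 0.273
off [-0.15  0.03  2.15]
rot [array([-0.002, -0.014, -0.   ]), array([-2.200e-02,  3.000e-03,  3.141e+00])] j7 -0.58
```

View pics/side9.png

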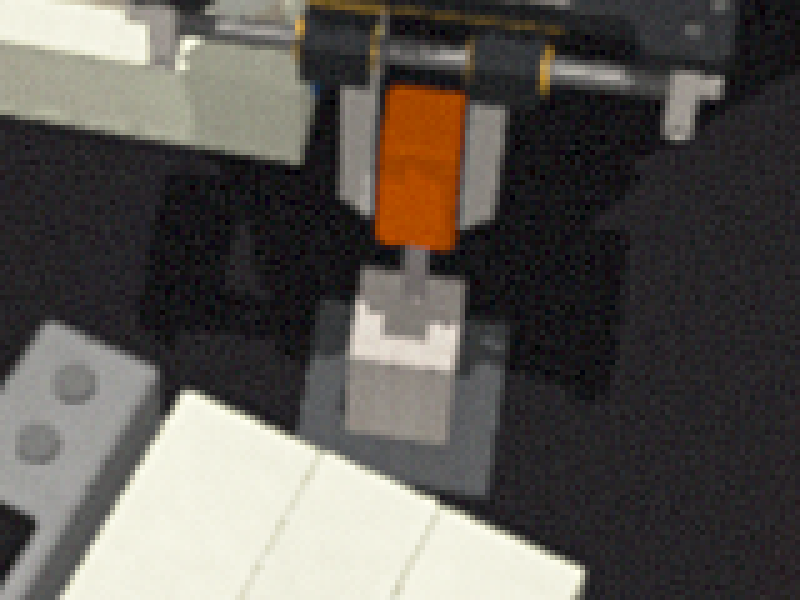

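Request:
send_rows(
  offset=[
    [0.02,0.12,0],
    [0.02,0.12,0.8],
    [0.02,0.12,1.4],
    [0.02,0.12,2.0],
    [0.02,0.12,2.3],
  ],
  delta_rot=[
    [0,0,0],
    [0,0,0],
    [0,0,0],
    [0,0,0],
    [0,0,0],
  ],
  claw=[0.1,0.1,0.1,0.1,0.1],
)

```text
t: 34.95
ee_pos: [426.9, 196.8, 135.1]
orientation: [-0.006, 0.658, 0.753, 0.004]
contact_force: [0.5, 0.8, -1.2]
grip_width: 0.274
```

```bash
python3 - <<'E'
from m import *
go([426.3,195.2,95],0.1355)
E
```

```text
t 34.95 pos [426.9 196.8 135.1] jawyaw 0.1348 tilt [-0.0039  0.0137] F [ 0.5  0.8 -1.2] grip 0.274
off [-0.21 -0.07  4.01]
rot [array([-0.002, -0.014, -0.001]), array([-2.200e-02,  3.000e-03,  3.141e+00])] j7 -0.61
```

Request:
send_rows(
  offset=[
    [-0.03,0,1],
    [-0.05,0,2],
    [-0.07,0,3],
    [-0.1,0,3.7],
    [-0.1,0,3.9],
  ],
  delta_rot=[
    [0,0,0],
    [0,0,0],
    [0,0,0],
    [0,0,0],
    [0,0,0],
  ],
  claw=[0.1,0.1,0.1,0.1,0.1],
)

```text
t: 35.45
ee_pos: [426.4, 196.2, 95.1]
orientation: [-0.006, 0.658, 0.753, 0.003]
contact_force: [0.5, 0.0, -0.3]
grip_width: 0.278
```

Request:
send_rows(
  offset=[
    [0,0,0.2],
    [0,0,0.4],
    [0,0,0.4],
  ],
  delta_rot=[
    [0,0,0],
    [0,0,0],
    [0,0,0],
  ],
  claw=[0.1,0.1,0.1],
)

```text
t: 35.75
ee_pos: [426.4, 196.5, 92.4]
orientation: [-0.006, 0.658, 0.753, 0.003]
contact_force: [-10.4, -4.9, 31.7]
grip_width: 0.275
```

Request:
send_rows(
  offset=[
    [0,0,-0.1],
    [0,0,-0.1],
    [0,0,-0.1],
    [0,0,-0.1],
    [0,0,-3],
  ],
  delta_rot=[
    [0,0,0],
    [0,0,0],
    [0,0,0],
    [0,0,0],
    [0,0,0],
  ],
  claw=[0.1,0.35,0.55,0.55,0.55],
)

```text
t: 36.25
ee_pos: [424.9, 195.3, 120.2]
orientation: [-0.007, 0.658, 0.753, 0.001]
contact_force: [0.4, -0.4, 1.1]
grip_width: 0.541
```

Request:
send_rows(
  offset=[
    [0,0,-4],
    [0,0,-8],
    [2,0,-9],
    [4,0,-9],
    [4,0,-9],
  ],
  delta_rot=[
    [0,0,0],
    [0,0,0],
    [0,-0.015,0],
    [0,-0.015,0],
    [0,-0.015,0],
  ],
  claw=[0.55,0.55,0.55,0.55,0.55],
)

```text
t: 36.75
ee_pos: [420.1, 236.2, 211.3]
orientation: [-0.002, 0.657, 0.754, -0.003]
contact_force: [0.1, -0.0, -0.3]
grip_width: 0.545
```

Request:
send_rows(
  offset=[
    [0,0,0],
    [0,0,0],
  ],
  delta_rot=[
    [0,0,0],
    [0,0,0],
  ],
  claw=[0.55,0.55],
)

```text
t: 36.95
ee_pos: [420.0, 235.7, 210.9]
orientation: [-0.002, 0.657, 0.754, -0.003]
contact_force: [1.0, -0.1, 0.2]
grip_width: 0.549
```

```bash
python3 - <<'E'
from m import *
scene(('wrist',),'10.png'); scene(('side',)); go([459,472,130],np.radians(-10.2))
E
```

```text
wrist unit 31138 z 54.4 [436.7 352.9] [203.1 149. ] 79.87
wrist key 909 z 116.1 [426.1 195.8] [25.2 25.7] 8.11
wrist post 467 z 58.2 [426.3 194.8] [35.7 37.4] 7.25
wrist foot 2141 z 6.3 [426.4 194.8] [69.9 69.6] 8.04
side unit 9148 z 52.2 [441.1 375.4] [249.3 150. ] 79.81
side cov 928 z 57.2 [455.2 449.3] [57.5 61.8] 80.28
side bar 171 z 80.9 [457.6 460.9] [27.4 15.2] 81.66
side key 180 z 113.9 [426.8 195.8] [24.9 27.4] 14.72
side post 169 z 57.0 [ 803.8 -266.3] [144.   73.7] 25.69
side foot 567 z 4.9 [426.6 194.7] [69.9 70.8] 7.41
t 37.05 pos [420.1 235.6 211. ] jawyaw 0.137 tilt [-0.0069 -0.0027] F [-0.1  0.3 -0. ] grip 0.549
off [22.9   7.14  8.01]
rot [array([-0.007,  0.003,  0.315]), array([-0.004, -0.01 , -2.827])] j7 -0.63
```

View pics/wrist10.png

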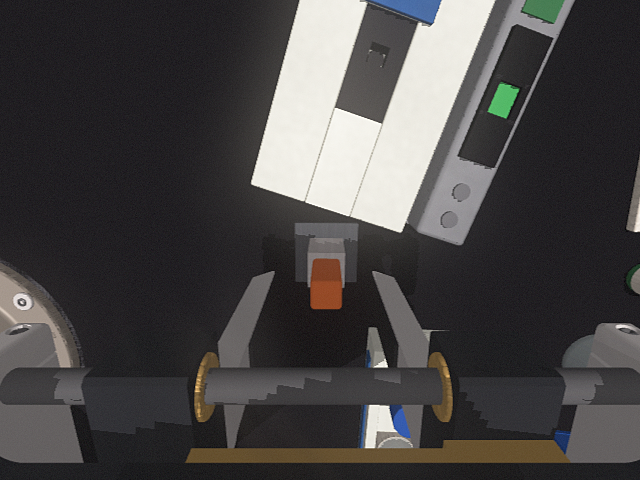

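Request:
send_rows(
  offset=[
    [4,1.2,0],
    [8,2.4,0],
    [12.5,3.75,0],
    [12.5,3.75,0],
    [12.5,3.75,0],
  ],
  delta_rot=[
    [-0.007,0.003,0.14],
    [-0.007,0.003,0.28],
    [-0.007,0.003,0.315],
    [-0.007,0.003,0.315],
    [-0.007,0.003,0.315],
  ],
  claw=[0.5,0.5,0.5,0.5,0.5],
)

```text
t: 37.55
ee_pos: [439.8, 365.1, 209.7]
orientation: [-0.0, 0.767, 0.642, -0.001]
contact_force: [-0.2, -0.6, -0.2]
grip_width: 0.504
```

Request:
send_rows(
  offset=[
    [0,0,0],
    [0,0,0],
  ],
  delta_rot=[
    [0,0,0],
    [0,0,0],
  ],
  claw=[0.5,0.5],
)

```text
t: 37.75
ee_pos: [440.1, 363.6, 209.6]
orientation: [-0.0, 0.767, 0.642, -0.001]
contact_force: [-0.3, 0.1, 0.4]
grip_width: 0.502
```

```bash
python3 - <<'E'
from m import *
r,d,p=cap('wrist'); W=world(d,p); save(r,'w11.png'); h=cv2.cvtColor(r,cv2.COLOR_RGB2HSV)
b=max(blobs(blue(r)&(abs(W[...,2]-59)<4),200),key=lambda x:x[1][4]); print('cov',b[1],rect(b[0],59,p),np.median(W[b[0]][:,2]))
b=max(blobs((h[...,2]<90)&(abs(W[...,2]-83)<4)&(W[...,1]>420)&(W[...,0]<500),50),key=lambda x:x[1][4]); print('bar',b[1],rect(b[0],83,p))
u=(h[...,1]<60)&(h[...,2]>110)&(abs(W[...,2]-54)<4); b=max(blobs(u,500),key=lambda x:x[1][4]); print('unit',b[1],rect(b[0],54,p))
try: window(('wrist',))
except Exception as e: print(e)
go([460.4,470.3,120],-0.1826)
E
```

```text
cov [287  34  77  23 777] (array([467. , 514.6]), array([16. , 61.6]), 79.87) 59.49302789107325
bar [ 315   65   21   68 1391] (array([459.4, 471.6]), array([48.8, 15.9]), 79.52)
unit [  235    56   178   277 28850] (array([441.9, 380.4]), array([259.3, 149.2]), 79.87)
wrist window z 50.4 [441.3 379.7] [82.8 43.8] 80.31
t 37.85 pos [440.1 364.  209.9] jawyaw -0.1774 tilt [-0.0008 -0.0005] F [0.4 0.3 0.4] grip 0.502
off [10.83  0.13  8.99]
rot [array([-0.001,  0.001,  0.005]), array([-1.000e-03, -1.000e-03, -3.136e+00])] j7 -1.19
```

Request:
send_rows(
  offset=[
    [4,0.03,2],
    [8,0.03,5],
    [10.88,0.03,8],
    [10.88,0.03,9],
    [10.88,0.03,9],
  ],
  delta_rot=[
    [0,0,0],
    [0,0,0],
    [0,0,0],
    [0,0,0],
    [0,0,0],
  ],
  claw=[0.5,0.5,0.5,0.5,0.5],
)

```text
t: 38.35
ee_pos: [458.9, 470.0, 118.0]
orientation: [0.0, 0.767, 0.642, -0.002]
contact_force: [-0.7, -0.4, -0.8]
grip_width: 0.497
```

Request:
send_rows(
  offset=[
    [0,0,0],
    [0,0,2],
    [0,0,3.6],
    [0,0,3.6],
    [0,0,3.6],
  ],
  delta_rot=[
    [0,0,0],
    [0,0,0],
    [0,0,0],
    [0,0,0],
    [0,0,0],
  ],
  claw=[0.5,0.5,0.5,0.4,0.1],
)

```text
t: 38.85
ee_pos: [459.1, 469.6, 82.6]
orientation: [0.0, 0.767, 0.642, -0.002]
contact_force: [0.6, 0.4, 0.3]
grip_width: 0.366
```

Request:
send_rows(
  offset=[
    [0,0,0],
    [0,0,0],
    [0,0,0],
    [0,0,0],
    [0,0,0],
  ],
  delta_rot=[
    [0,0,0],
    [0,0,0],
    [0,0,0],
    [0,0,0],
    [0,0,0],
  ],
  claw=[0.1,0.1,0.1,0.1,0.1],
)

```text
t: 39.35
ee_pos: [459.5, 469.8, 83.5]
orientation: [0.0, 0.767, 0.642, -0.001]
contact_force: [-0.5, -1.2, 7.1]
grip_width: 0.166
```

```bash
python3 - <<'E'
from m import *
s,T=rotT(); go(s['ee_pos']+np.array([-17.5,-91.2,40]),np.radians(-10.13))
E
```

```text
t 39.35 pos [459.5 469.8  83.5] jawyaw -0.1776 tilt [-0.0019 -0.0021] F [-0.5 -1.2  7.1] grip 0.166
off [-9.3  -0.12 -3.98]
rot [array([-0.002,  0.002, -0.001]), array([4.000e-03, 2.000e-03, 3.141e+00])] j7 -1.4
```

Target for the cover placement is TCP (442.0, 378.6).

Request:
send_rows(
  offset=[
    [0,0,-1],
    [0,0,-3],
    [-3,0,-4],
    [-6,-0.1,-4],
    [-9.3,-0.12,-4],
  ],
  delta_rot=[
    [0,0,0],
    [0,0,0],
    [0,0,0],
    [0,0,0],
    [0,0,0],
  ],
  claw=[0.1,0.1,0.1,0.1,0.1],
)

```text
t: 39.85
ee_pos: [441.6, 378.1, 124.6]
orientation: [0.0, 0.767, 0.642, -0.001]
contact_force: [0.4, -1.0, -2.0]
grip_width: 0.169
```

Request:
send_rows(
  offset=[
    [0,0,0],
    [0,0,0],
    [0,0,2],
    [0,0,2.8],
    [0,0,2.8],
  ],
  delta_rot=[
    [0,0,0],
    [0,0,0],
    [0,0,0],
    [0,0,0],
    [0,0,0],
  ],
  claw=[0.1,0.1,0.1,0.1,0.1],
)

```text
t: 40.35
ee_pos: [440.8, 378.4, 95.7]
orientation: [-0.0, 0.767, 0.642, -0.002]
contact_force: [-0.0, 0.1, -1.8]
grip_width: 0.162
```

```bash
python3 - <<'E'
from m import *
go([442,378.6,83.5],np.radians(-10.15))
E
```

```text
t 40.35 pos [440.8 378.4  95.7] jawyaw -0.176 tilt [-0.003  -0.0022] F [-0.   0.1 -1.8] grip 0.162
off [0.04 0.11 1.22]
rot [array([-0.003,  0.003,  0.001]), array([-0.004, -0.004, -3.14 ])] j7 -1.31
```

Request:
send_rows(
  offset=[
    [0.04,0.11,0.3],
    [0.04,0.11,0.8],
    [0.04,0.11,1.15],
    [0.04,0.11,1.2],
    [0.04,0.11,1.2],
  ],
  delta_rot=[
    [-0.003,0.003,0],
    [-0.003,0.003,0],
    [-0.003,0.003,0],
    [-0.003,0.003,0],
    [-0.003,0.003,0],
  ],
  claw=[0.1,0.1,0.1,0.1,0.1],
)

```text
t: 40.85
ee_pos: [441.9, 378.6, 83.7]
orientation: [0.0, 0.766, 0.642, 0.0]
contact_force: [0.4, 0.2, -1.6]
grip_width: 0.165
```

Request:
send_rows(
  offset=[
    [0,0,0],
    [0,0,0],
    [0,0,0],
    [0,0,-1.5],
    [0,0,-5],
  ],
  delta_rot=[
    [0,0,0],
    [0,0,0],
    [0,0,0],
    [0,0,0],
    [0,0,0],
  ],
  claw=[0.3,0.45,0.45,0.45,0.45],
)

```text
t: 41.35
ee_pos: [440.8, 377.7, 133.0]
orientation: [-0.0, 0.766, 0.642, -0.002]
contact_force: [0.7, 0.3, 1.0]
grip_width: 0.453
```

Request:
send_rows(
  offset=[
    [0,0,-4],
    [-4,0,-8],
    [-6,0,-8],
    [-6,0,-8],
    [-6,0,-8],
  ],
  delta_rot=[
    [0,0,0],
    [0,0,0],
    [0,0,0],
    [0,0,0],
    [0,0,0],
  ],
  claw=[0.5,0.5,0.5,0.5,0.5],
)

```text
t: 41.85
ee_pos: [430.9, 318.7, 214.3]
orientation: [0.0, 0.767, 0.642, -0.001]
contact_force: [0.3, -0.1, -0.6]
grip_width: 0.501
```

```bash
python3 - <<'E'
from m import *
r,d,p=cap('wrist'); W=world(d,p); save(r,'w12.png'); h=cv2.cvtColor(r,cv2.COLOR_RGB2HSV)
b=max(blobs(blue(r)&(abs(W[...,2]-59)<4),200),key=lambda x:x[1][4]); q=W[b[0]]; print('cov',rect(b[0],59,p),np.median(q[:,2]),'slope',np.linalg.lstsq(np.c_[q[:,:2]-q[:,:2].mean(0),np.ones(len(q))],q[:,2],rcond=None)[0][:2])
u=(h[...,1]<60)&(h[...,2]>110)&(abs(W[...,2]-54)<4); b=max(blobs(u,500),key=lambda x:x[1][4]); print('unit',rect(b[0],54,p))
scene(('side',)); flag()
for n in ('top','side'): allcaps((n,))
rr,d,p=cap('top'); save(rr,'top12.png'); W=world(d,p); hh=cv2.cvtColor(rr,cv2.COLOR_RGB2HSV); m=(hh[...,1]<60)&(abs(W[...,2]-90)<4)&(abs(W[...,0]-430)<60)&(abs(W[...,1]+221)<60)
print('amber',[np.round(W[b[0]].mean(0),1) for b in blobs(m,80)]); go([442,300,200])
E
```

```text
Traceback (most recent call last):
ValueError: max() iterable argument is empty
```

View pics/w12.png

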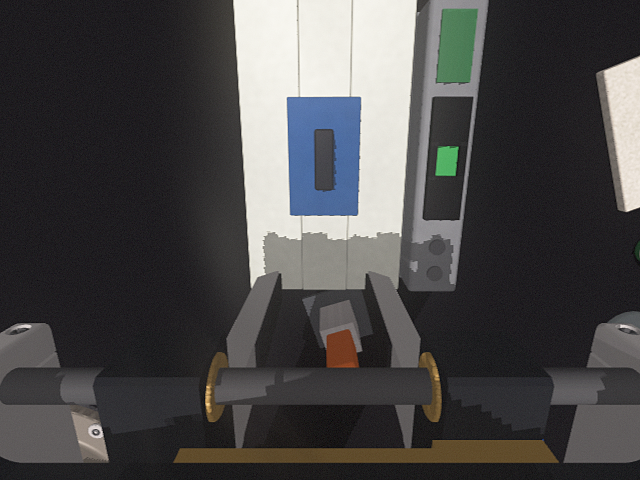

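The cover lies flat at px (324,156), square between the panel lines. The flag is green at (447,160) and the key is in its stand at (340,345). The blue threshold was too strict here, so I'll relax it.

```bash
python3 - <<'E'
from m import *
r,d,p=cap('wrist'); W=world(d,p); h=cv2.cvtColor(r,cv2.COLOR_RGB2HSV)
bl=(abs(h[...,0].astype(int)-110)<15)&(h[...,1]>100)&(abs(W[...,2]-59)<5)
b=max(blobs(bl,200),key=lambda x:x[1][4]); q=W[b[0]]; print('cov',rect(b[0],59,p),np.median(q[:,2]),'slope',np.linalg.lstsq(np.c_[q[:,:2]-q[:,:2].mean(0),np.ones(len(q))],q[:,2],rcond=None)[0][:2])
scene(('side','wrist')); flag(); allcaps(('top',))
rr,d,p=cap('top'); W=world(d,p); hh=cv2.cvtColor(rr,cv2.COLOR_RGB2HSV); m=(hh[...,1]<60)&(abs(W[...,2]-90)<4)&(abs(W[...,0]-430)<60)&(abs(W[...,1]+221)<60)
print('amber',[np.round(W[b[0]].mean(0),1) for b in blobs(m,80)]); go([442,300,200])
E
```

```text
cov (array([440.8, 380.8]), array([102.3,  62.9]), 79.98) 59.4446251862352 slope [0.00022067 0.00048164]
side unit 9123 z 52.2 [441.3 375.4] [249.4 149.8] 79.73
side cov 1983 z 57.2 [441.1 380.5] [101.9  61.1] 79.81
side bar 308 z 80.8 [441.  381.6] [49.8 15.8] 79.8
side post 179 z 57.0 [ 805.3 -267.7] [146.   76.4] 22.78
side foot 167 z 5.0 [402.7 209.9] [26.5 35.6] 4.16
wrist unit 38605 z 54.4 [441.6 378.9] [254.8 148.9] 79.87
wrist bar 1170 z 83.3 [441.3 381.1] [48.5 15.7] 79.72
wrist key 86 z 114.2 [428.6 208. ] [ 6.1 19.4] 80.18
wrist post 425 z 58.2 [426.5 195. ] [36.5 38.6] 6.86
wrist foot 1595 z 6.4 [426.4 194.9] [69.7 71.2] 7.52
side red 0 [(np.int32(165), array([263., 395.])), (np.int32(425), array([234., 443.]))]
wrist red 0 [(np.int32(550), array([449., 162.]))]
top [ 602.4 -100.1   99.1] mean [602.7 -99.9] 285 
top [596.4 -16.   99.2] mean [596.4 -16. ] 275 
top [590.9  65.   99.2] mean [590.7  64.5] 281 
top [ 546.  -105.8   99.4] mean [ 545.8 -106.2] 278 
top [538.5 -23.9  99. ] mean [538.2 -23.9] 276 
top [531.   62.   99.1] mean [531.2  62. ] 274 
amber [array([ 429.4, -222.1,   89.9])]
t 42.25 pos [430.3 319.2 212.8] jawyaw -0.1749 tilt [-0.0038 -0.0022] F [ 0.1 -0.   0.3] grip 0.499
off [-1.68  1.49  1.28]
```

All checks pass and the arm is clear of everything, so I'm handing in.

```bash
python3 -c "from rig import hand_in; print(hand_in())"
```

```text
the job is handed in; nothing more can be done
None
```

The job is done and handed in at about 42 s of robot time. The hand-in gives no verdict, so these are my own last checks:

- **Rack:** all four empty wells were filled. One spare was knocked about 40 mm aside partway through; I found it again and used it. All six wells now hold blue-capped bottles with cap tops at about 99 mm, within about 4 mm of the well centres. The amber bottle is within about 1 mm of its start.
- **Pin:** the hole was visible in the wrist camera, so the tip went straight in and no sliding search was needed. I pressed with up to about 44 N through the key, and the flag turned green and stayed green.
- **Key:** it is back in the stand with its top at 116 mm, which is fully home. It sits within about 1 mm of the socket centre. It had slipped about 1.5 mm and leaned slightly in the grip after pressing, which I allowed for before putting it back.
- **Cover:** it lies flat (z 59.4 mm) about 1 mm from the window centre in the wrist camera and square to the unit within about 0.1°.

One thing disagreed: the top and side cameras differ by 3–5 mm in y. I relied on the wrist camera and relative measurements for the key and cover. The side camera could not confirm the unit's centre because its view of the unit is cut off.

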